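# Read the reagent bottles into the analyser's loading station

### The arm

A 7-joint arm with a two-finger parallel gripper is mounted at the origin on the work surface. World frame = base frame: x ahead of the robot, y to its left, z up, the work surface at z = 0. Lengths are in m, angles in rad, forces in N, time in s.
With the tool pointing down it reaches from about 0.425 to 0.875 m from the base axis. Payload 4.7 kg.
Tool frame: the origin (TCP) lies midway between the tips of the shut fingers; the grasp point (between the pads) lies 19 mm behind it (bot.grip_point_offset is the z of the grasp point in the tool frame, in m); z points along the fingers, y is the line along which they close (so a half turn about z gives the same grasp; the last joint's range is limited). The gripper opens to 87 mm and grips with 3 to 60 N. Pads are 19 mm wide; open, the fingers measure 117 mm over their backs; the gripper's body (75 mm by 190 mm) begins 51 mm behind the grasp point.
Start: joints at [1.291, 0.321, -0.07, 1.45, 0.023, 1.371, -0.057], TCP at [0.188, -0.622, 0.183] pointing down, gripper open.
Joint ranges: [-2.86, 2.86], [-0.3, 2.09], [-1.38, 1.24], [0.06, 2.45], [-1.56, 4.7], [0.09, 2.05], [-2.69, 2.69]. Speed limits (rad/s): [2.57, 2.57, 3.14, 3.14, 3.14, 3.14, 3.14].

### API

Orientations are given as a unit quaternion [w, x, y, z].
In Python, from rig import bot gives the robot as it stands. The module is installed in compiled form; this text tells all that it offers.
- The arm moves only by the tool carry_out, never from a script. Its argument "rows" is a list that holds one entry, the list of rows, each a list of 4 numbers: the shift along the world's x, y, z scaled (see below), then the turn about the world's z scaled (see below). A call has 1 to 12 rows; each row shifts and turns the commanded pose from where the row before left it; what a row does not reach is not made up. The controller multiplies each number of a shift by 1 m and each number of a turn by 45 degrees. A row lasts 1/10 s, in which the tool goes at most 50 mm and 8.59 degrees, less where a joint would pass 70% of its speed; a pose out of reach is approached as far as the arm can. A call with a number of a shift or a turn outside -1 to 1 is refused whole. A call with a gripper value outside its range is refused whole. "claw" is the closure in counts, from 0 (fully open) to 255 (shut), set as the call begins (left out, the last holds). The fingers move at their own pace and stop on an object; "grip_force" is the grip in N (left out, the last holds). Time passes only in rows, so rows that do not move let the fingers close. It gives the time, the measured TCP pose, the force, the opening and the grip force at its end, in the units of the state.
- bot.state(): the state, without advancing time (a new reading comes with each control period).
- bot.camera(name): name is "scene" or "top" or "wrist"; returns the picture (384x512x3 uint8, red, green, blue); there is no depth.
- bot.camera_model(name): a dict with "fx", "fy", "cx", "cy" (pixels), "position" and "attitude" of the camera in the world. Camera axes: x right, y up, looking along -z (the intrinsics and any distortion apply to the point x, -y, -z); pixel columns grow to the right and rows downward; lengths in m; the calibration is good to about 2 mm. A picture is of the moment at which its call begins: read the wrist's pose just before it. camera_model takes no time and is no camera call; for the wrist camera it gives the pose at the moment of the call.
- bot.finish_job(): hands the job in; it is judged then, once.
The state is a dict: "t": time; "joint_pos": joint angles; "joint_vel": joint speeds; "joint_torque": joint torques, N m; "tcp_pos": TCP position; "orientation": TCP orientation; "wrist_force": force on the tool from outside, world axes, zero at the start; "wrist_torque": the same for the moment, N m; "gripper_width": opening from 0.0 (shut) to 1.0 (fully open); "grasp_force": force on a finger pad.
Only numpy, scipy, OpenCV 4.12 (cv2) and the standard library are available. Lean on these libraries where they do the work, as an engineer would, in place of code of your own. Each camera call takes 0.05 s, during which the arm holds its last target. There are 200 camera calls.

### The job

Swing the flat cover sideways until it is well clear of the reader window, then stand every reagent bottle upright on a marked pad of its own, centred in the ring and with its ID block facing the black line that points at the window. With all bottles so placed and the cover still aside, press the read button fully down and let it come up, then swing the cover fully home over the window. Leave the blue cap box, the tube rack and the sharps jar where they stand.

Things in the scene. Friction and masses are not known exactly. Their poses are not given: they have to be found in the camera images.
- station: Fixed reagent loading station: white deck plate 15 mm thick, from x = -165 to +125 and y = -180 to +180 mm. Origin on the bench, under the centre of the reader window; z up. Round the origin a hub 86 mm across, top 30 mm above the bench, holds the dark window (58 mm across). A pivot boss 28 mm across, as high, stands at x = +78 mm. Four marked pads lie on the hub's -x side and flanks.
- window (a point): Centre of the reader window, in the hub's top face, 31 mm above the bench.
- cover (a joint): Flat steel cover, disc 76 mm across, 31 to 35 mm above the bench, on one vertical pivot screw; rad: 0 = home, disc square over the window; grows to 1.8 (stop) as the disc swings aside, counter-clockwise seen from above, that is from the window towards the station's -y side. From about 0.9 the window is clear. Stays where it is left (friction about 0.7 N at the knob).
- cover_knob (a point): Upright round knob on the centre of the cover's disc, 78 mm from the pivot: black head 18 mm across from 57 to 81 mm above the bench, this point is the centre of its top, on a stem 10 mm across.
- pivot (a point): Pivot screw of the cover, 35 mm above the bench; the cover turns about the vertical through it.
- read_button (a joint): Round white push button, 32 mm across, m: 0 = up, 0.006 = fully down (about 4 N); springs back. Its housing is 48 mm across and stands on the deck.
- read_button_top (a point): Centre of the button's top face, 37 mm above the bench when up; it lies at x = +50, y = +135 mm in the station's frame.
- pad0: Round marked pad on the deck, a grey ring 78 mm across, flush with the deck's top (15 mm above the bench), with a short black line on its edge that points at the window. Origin at its centre on the deck, x axis from there to the window (115 mm away), z up.
- pad1: Round marked pad on the deck, a grey ring 78 mm across, flush with the deck's top (15 mm above the bench), with a short black line on its edge that points at the window. Origin at its centre on the deck, x axis from there to the window (115 mm away), z up.
- pad2: Round marked pad on the deck, a grey ring 78 mm across, flush with the deck's top (15 mm above the bench), with a short black line on its edge that points at the window. Origin at its centre on the deck, x axis from there to the window (115 mm away), z up.
- pad3: Round marked pad on the deck, a grey ring 78 mm across, flush with the deck's top (15 mm above the bench), with a short black line on its edge that points at the window. Origin at its centre on the deck, x axis from there to the window (115 mm away), z up.
- bottle0: Squat round reagent bottle, 100 to 200 g, may be absent. Origin at the centre of its underside, z up. Body 50 mm across and 44 mm high, above it the ribbed cap, 34 mm across, from 44 to 70 mm. On its own +x side a rectangular ID block, 18 mm wide, from 7 to 37 mm high, reaching 37 mm from the bottle's axis.
- bottle0_block (a point): Middle of the outer face of bottle0's ID block: 37 mm from the axis along the bottle's +x, 22 mm above its underside.
- bottle1: Squat round reagent bottle, 100 to 200 g, may be absent. Origin at the centre of its underside, z up. Body 50 mm across and 44 mm high, above it the ribbed cap, 34 mm across, from 44 to 70 mm. On its own +x side a rectangular ID block, 18 mm wide, from 7 to 37 mm high, reaching 37 mm from the bottle's axis.
- bottle1_block (a point): Middle of the outer face of bottle1's ID block: 37 mm from the axis along the bottle's +x, 22 mm above its underside.
- bottle2: Squat round reagent bottle, 100 to 200 g, may be absent. Origin at the centre of its underside, z up. Body 50 mm across and 44 mm high, above it the ribbed cap, 34 mm across, from 44 to 70 mm. On its own +x side a rectangular ID block, 18 mm wide, from 7 to 37 mm high, reaching 37 mm from the bottle's axis.
- bottle2_block (a point): Middle of the outer face of bottle2's ID block: 37 mm from the axis along the bottle's +x, 22 mm above its underside.
- bottle3: Squat round reagent bottle, 100 to 200 g, may be absent. Origin at the centre of its underside, z up. Body 50 mm across and 44 mm high, above it the ribbed cap, 34 mm across, from 44 to 70 mm. On its own +x side a rectangular ID block, 18 mm wide, from 7 to 37 mm high, reaching 37 mm from the bottle's axis.
- bottle3_block (a point): Middle of the outer face of bottle3's ID block: 37 mm from the axis along the bottle's +x, 22 mm above its underside.
- cap_box: Bystander: open blue box 100 x 80 x 55 mm, origin at the centre of its underside. Leave it alone.
- tube_rack: Bystander: white rack 100 x 200 x 45 mm with capped sample tubes up to 88 mm high, origin at the centre of its underside. Leave it alone.
- sharps_jar: Bystander: yellow jar 84 mm across, 106 mm high, origin at the centre of its underside. Leave it alone.

How it is judged:
On the way, in this order (a step that is already met when the one before it is completed fails the run):
1. the cover is swung aside, clear of the window (over 0.9 rad) (value of joint cover above 0.9 rad), for 0.2 s.
2. every bottle stands on a pad, its ID block facing the pad's line, with the cover still aside (((horizontal distance between bottle0 and pad0 below 0.014 m and angle between the x axis of bottle0 and the x axis of pad0, either way round below 0.3 rad and x of bottle0_block in the frame of pad0 above 0.015 m and z of bottle0 in the frame of pad0 below 0.005 m and angle between bottle0's own z axis and vertical below 0.1 rad) or (horizontal distance between bottle0 and pad1 below 0.014 m and angle between the x axis of bottle0 and the x axis of pad1, either way round below 0.3 rad and x of bottle0_block in the frame of pad1 above 0.015 m and z of bottle0 in the frame of pad1 below 0.005 m and angle between bottle0's own z axis and vertical below 0.1 rad) or (horizontal distance between bottle0 and pad2 below 0.014 m and angle between the x axis of bottle0 and the x axis of pad2, either way round below 0.3 rad and x of bottle0_block in the frame of pad2 above 0.015 m and z of bottle0 in the frame of pad2 below 0.005 m and angle between bottle0's own z axis and vertical below 0.1 rad) or (horizontal distance between bottle0 and pad3 below 0.014 m and angle between the x axis of bottle0 and the x axis of pad3, either way round below 0.3 rad and x of bottle0_block in the frame of pad3 above 0.015 m and z of bottle0 in the frame of pad3 below 0.005 m and angle between bottle0's own z axis and vertical below 0.1 rad)) and ((horizontal distance between bottle1 and pad0 below 0.014 m and angle between the x axis of bottle1 and the x axis of pad0, either way round below 0.3 rad and x of bottle1_block in the frame of pad0 above 0.015 m and z of bottle1 in the frame of pad0 below 0.005 m and angle between bottle1's own z axis and vertical below 0.1 rad) or (horizontal distance between bottle1 and pad1 below 0.014 m and angle between the x axis of bottle1 and the x axis of pad1, either way round below 0.3 rad and x of bottle1_block in the frame of pad1 above 0.015 m and z of bottle1 in the frame of pad1 below 0.005 m and angle between bottle1's own z axis and vertical below 0.1 rad) or (horizontal distance between bottle1 and pad2 below 0.014 m and angle between the x axis of bottle1 and the x axis of pad2, either way round below 0.3 rad and x of bottle1_block in the frame of pad2 above 0.015 m and z of bottle1 in the frame of pad2 below 0.005 m and angle between bottle1's own z axis and vertical below 0.1 rad) or (horizontal distance between bottle1 and pad3 below 0.014 m and angle between the x axis of bottle1 and the x axis of pad3, either way round below 0.3 rad and x of bottle1_block in the frame of pad3 above 0.015 m and z of bottle1 in the frame of pad3 below 0.005 m and angle between bottle1's own z axis and vertical below 0.1 rad)) and ((horizontal distance between bottle2 and pad0 below 0.014 m and angle between the x axis of bottle2 and the x axis of pad0, either way round below 0.3 rad and x of bottle2_block in the frame of pad0 above 0.015 m and z of bottle2 in the frame of pad0 below 0.005 m and angle between bottle2's own z axis and vertical below 0.1 rad) or (horizontal distance between bottle2 and pad1 below 0.014 m and angle between the x axis of bottle2 and the x axis of pad1, either way round below 0.3 rad and x of bottle2_block in the frame of pad1 above 0.015 m and z of bottle2 in the frame of pad1 below 0.005 m and angle between bottle2's own z axis and vertical below 0.1 rad) or (horizontal distance between bottle2 and pad2 below 0.014 m and angle between the x axis of bottle2 and the x axis of pad2, either way round below 0.3 rad and x of bottle2_block in the frame of pad2 above 0.015 m and z of bottle2 in the frame of pad2 below 0.005 m and angle between bottle2's own z axis and vertical below 0.1 rad) or (horizontal distance between bottle2 and pad3 below 0.014 m and angle between the x axis of bottle2 and the x axis of pad3, either way round below 0.3 rad and x of bottle2_block in the frame of pad3 above 0.015 m and z of bottle2 in the frame of pad3 below 0.005 m and angle between bottle2's own z axis and vertical below 0.1 rad)) and ((horizontal distance between bottle3 and pad0 below 0.014 m and angle between the x axis of bottle3 and the x axis of pad0, either way round below 0.3 rad and x of bottle3_block in the frame of pad0 above 0.015 m and z of bottle3 in the frame of pad0 below 0.005 m and angle between bottle3's own z axis and vertical below 0.1 rad) or (horizontal distance between bottle3 and pad1 below 0.014 m and angle between the x axis of bottle3 and the x axis of pad1, either way round below 0.3 rad and x of bottle3_block in the frame of pad1 above 0.015 m and z of bottle3 in the frame of pad1 below 0.005 m and angle between bottle3's own z axis and vertical below 0.1 rad) or (horizontal distance between bottle3 and pad2 below 0.014 m and angle between the x axis of bottle3 and the x axis of pad2, either way round below 0.3 rad and x of bottle3_block in the frame of pad2 above 0.015 m and z of bottle3 in the frame of pad2 below 0.005 m and angle between bottle3's own z axis and vertical below 0.1 rad) or (horizontal distance between bottle3 and pad3 below 0.014 m and angle between the x axis of bottle3 and the x axis of pad3, either way round below 0.3 rad and x of bottle3_block in the frame of pad3 above 0.015 m and z of bottle3 in the frame of pad3 below 0.005 m and angle between bottle3's own z axis and vertical below 0.1 rad)) and linear speed of each of bottle0, bottle1, bottle2, bottle3 below 0.02 m/s and value of joint cover above 0.9 rad), for 0.2 s.
3. the read button is pressed down with all bottles so placed and the cover aside (((horizontal distance between bottle0 and pad0 below 0.014 m and angle between the x axis of bottle0 and the x axis of pad0, either way round below 0.3 rad and x of bottle0_block in the frame of pad0 above 0.015 m and z of bottle0 in the frame of pad0 below 0.005 m and angle between bottle0's own z axis and vertical below 0.1 rad) or (horizontal distance between bottle0 and pad1 below 0.014 m and angle between the x axis of bottle0 and the x axis of pad1, either way round below 0.3 rad and x of bottle0_block in the frame of pad1 above 0.015 m and z of bottle0 in the frame of pad1 below 0.005 m and angle between bottle0's own z axis and vertical below 0.1 rad) or (horizontal distance between bottle0 and pad2 below 0.014 m and angle between the x axis of bottle0 and the x axis of pad2, either way round below 0.3 rad and x of bottle0_block in the frame of pad2 above 0.015 m and z of bottle0 in the frame of pad2 below 0.005 m and angle between bottle0's own z axis and vertical below 0.1 rad) or (horizontal distance between bottle0 and pad3 below 0.014 m and angle between the x axis of bottle0 and the x axis of pad3, either way round below 0.3 rad and x of bottle0_block in the frame of pad3 above 0.015 m and z of bottle0 in the frame of pad3 below 0.005 m and angle between bottle0's own z axis and vertical below 0.1 rad)) and ((horizontal distance between bottle1 and pad0 below 0.014 m and angle between the x axis of bottle1 and the x axis of pad0, either way round below 0.3 rad and x of bottle1_block in the frame of pad0 above 0.015 m and z of bottle1 in the frame of pad0 below 0.005 m and angle between bottle1's own z axis and vertical below 0.1 rad) or (horizontal distance between bottle1 and pad1 below 0.014 m and angle between the x axis of bottle1 and the x axis of pad1, either way round below 0.3 rad and x of bottle1_block in the frame of pad1 above 0.015 m and z of bottle1 in the frame of pad1 below 0.005 m and angle between bottle1's own z axis and vertical below 0.1 rad) or (horizontal distance between bottle1 and pad2 below 0.014 m and angle between the x axis of bottle1 and the x axis of pad2, either way round below 0.3 rad and x of bottle1_block in the frame of pad2 above 0.015 m and z of bottle1 in the frame of pad2 below 0.005 m and angle between bottle1's own z axis and vertical below 0.1 rad) or (horizontal distance between bottle1 and pad3 below 0.014 m and angle between the x axis of bottle1 and the x axis of pad3, either way round below 0.3 rad and x of bottle1_block in the frame of pad3 above 0.015 m and z of bottle1 in the frame of pad3 below 0.005 m and angle between bottle1's own z axis and vertical below 0.1 rad)) and ((horizontal distance between bottle2 and pad0 below 0.014 m and angle between the x axis of bottle2 and the x axis of pad0, either way round below 0.3 rad and x of bottle2_block in the frame of pad0 above 0.015 m and z of bottle2 in the frame of pad0 below 0.005 m and angle between bottle2's own z axis and vertical below 0.1 rad) or (horizontal distance between bottle2 and pad1 below 0.014 m and angle between the x axis of bottle2 and the x axis of pad1, either way round below 0.3 rad and x of bottle2_block in the frame of pad1 above 0.015 m and z of bottle2 in the frame of pad1 below 0.005 m and angle between bottle2's own z axis and vertical below 0.1 rad) or (horizontal distance between bottle2 and pad2 below 0.014 m and angle between the x axis of bottle2 and the x axis of pad2, either way round below 0.3 rad and x of bottle2_block in the frame of pad2 above 0.015 m and z of bottle2 in the frame of pad2 below 0.005 m and angle between bottle2's own z axis and vertical below 0.1 rad) or (horizontal distance between bottle2 and pad3 below 0.014 m and angle between the x axis of bottle2 and the x axis of pad3, either way round below 0.3 rad and x of bottle2_block in the frame of pad3 above 0.015 m and z of bottle2 in the frame of pad3 below 0.005 m and angle between bottle2's own z axis and vertical below 0.1 rad)) and ((horizontal distance between bottle3 and pad0 below 0.014 m and angle between the x axis of bottle3 and the x axis of pad0, either way round below 0.3 rad and x of bottle3_block in the frame of pad0 above 0.015 m and z of bottle3 in the frame of pad0 below 0.005 m and angle between bottle3's own z axis and vertical below 0.1 rad) or (horizontal distance between bottle3 and pad1 below 0.014 m and angle between the x axis of bottle3 and the x axis of pad1, either way round below 0.3 rad and x of bottle3_block in the frame of pad1 above 0.015 m and z of bottle3 in the frame of pad1 below 0.005 m and angle between bottle3's own z axis and vertical below 0.1 rad) or (horizontal distance between bottle3 and pad2 below 0.014 m and angle between the x axis of bottle3 and the x axis of pad2, either way round below 0.3 rad and x of bottle3_block in the frame of pad2 above 0.015 m and z of bottle3 in the frame of pad2 below 0.005 m and angle between bottle3's own z axis and vertical below 0.1 rad) or (horizontal distance between bottle3 and pad3 below 0.014 m and angle between the x axis of bottle3 and the x axis of pad3, either way round below 0.3 rad and x of bottle3_block in the frame of pad3 above 0.015 m and z of bottle3 in the frame of pad3 below 0.005 m and angle between bottle3's own z axis and vertical below 0.1 rad)) and value of joint cover above 0.9 rad and value of joint read_button above 0.0045 m), for 0.05 s.
4. the button is up again while the cover is still aside (value of joint cover above 0.9 rad and value of joint read_button below 0.002 m), for 0.05 s.
5. the cover is swung home over the window (value of joint cover below 0.08 rad), for 0.2 s.
At the end, for the whole second after the job is handed in: Every bottle present stands upright (within 0.1 rad) on the deck with its axis within 14 mm of a pad's centre and its ID block within 0.3 rad of that pad's line towards the window, at rest; the cover is home (joint under 0.08 rad) and the button is up (((horizontal distance between bottle0 and pad0 below 0.014 m and angle between the x axis of bottle0 and the x axis of pad0, either way round below 0.3 rad and x of bottle0_block in the frame of pad0 above 0.015 m and z of bottle0 in the frame of pad0 below 0.005 m and angle between bottle0's own z axis and vertical below 0.1 rad) or (horizontal distance between bottle0 and pad1 below 0.014 m and angle between the x axis of bottle0 and the x axis of pad1, either way round below 0.3 rad and x of bottle0_block in the frame of pad1 above 0.015 m and z of bottle0 in the frame of pad1 below 0.005 m and angle between bottle0's own z axis and vertical below 0.1 rad) or (horizontal distance between bottle0 and pad2 below 0.014 m and angle between the x axis of bottle0 and the x axis of pad2, either way round below 0.3 rad and x of bottle0_block in the frame of pad2 above 0.015 m and z of bottle0 in the frame of pad2 below 0.005 m and angle between bottle0's own z axis and vertical below 0.1 rad) or (horizontal distance between bottle0 and pad3 below 0.014 m and angle between the x axis of bottle0 and the x axis of pad3, either way round below 0.3 rad and x of bottle0_block in the frame of pad3 above 0.015 m and z of bottle0 in the frame of pad3 below 0.005 m and angle between bottle0's own z axis and vertical below 0.1 rad)) and ((horizontal distance between bottle1 and pad0 below 0.014 m and angle between the x axis of bottle1 and the x axis of pad0, either way round below 0.3 rad and x of bottle1_block in the frame of pad0 above 0.015 m and z of bottle1 in the frame of pad0 below 0.005 m and angle between bottle1's own z axis and vertical below 0.1 rad) or (horizontal distance between bottle1 and pad1 below 0.014 m and angle between the x axis of bottle1 and the x axis of pad1, either way round below 0.3 rad and x of bottle1_block in the frame of pad1 above 0.015 m and z of bottle1 in the frame of pad1 below 0.005 m and angle between bottle1's own z axis and vertical below 0.1 rad) or (horizontal distance between bottle1 and pad2 below 0.014 m and angle between the x axis of bottle1 and the x axis of pad2, either way round below 0.3 rad and x of bottle1_block in the frame of pad2 above 0.015 m and z of bottle1 in the frame of pad2 below 0.005 m and angle between bottle1's own z axis and vertical below 0.1 rad) or (horizontal distance between bottle1 and pad3 below 0.014 m and angle between the x axis of bottle1 and the x axis of pad3, either way round below 0.3 rad and x of bottle1_block in the frame of pad3 above 0.015 m and z of bottle1 in the frame of pad3 below 0.005 m and angle between bottle1's own z axis and vertical below 0.1 rad)) and ((horizontal distance between bottle2 and pad0 below 0.014 m and angle between the x axis of bottle2 and the x axis of pad0, either way round below 0.3 rad and x of bottle2_block in the frame of pad0 above 0.015 m and z of bottle2 in the frame of pad0 below 0.005 m and angle between bottle2's own z axis and vertical below 0.1 rad) or (horizontal distance between bottle2 and pad1 below 0.014 m and angle between the x axis of bottle2 and the x axis of pad1, either way round below 0.3 rad and x of bottle2_block in the frame of pad1 above 0.015 m and z of bottle2 in the frame of pad1 below 0.005 m and angle between bottle2's own z axis and vertical below 0.1 rad) or (horizontal distance between bottle2 and pad2 below 0.014 m and angle between the x axis of bottle2 and the x axis of pad2, either way round below 0.3 rad and x of bottle2_block in the frame of pad2 above 0.015 m and z of bottle2 in the frame of pad2 below 0.005 m and angle between bottle2's own z axis and vertical below 0.1 rad) or (horizontal distance between bottle2 and pad3 below 0.014 m and angle between the x axis of bottle2 and the x axis of pad3, either way round below 0.3 rad and x of bottle2_block in the frame of pad3 above 0.015 m and z of bottle2 in the frame of pad3 below 0.005 m and angle between bottle2's own z axis and vertical below 0.1 rad)) and ((horizontal distance between bottle3 and pad0 below 0.014 m and angle between the x axis of bottle3 and the x axis of pad0, either way round below 0.3 rad and x of bottle3_block in the frame of pad0 above 0.015 m and z of bottle3 in the frame of pad0 below 0.005 m and angle between bottle3's own z axis and vertical below 0.1 rad) or (horizontal distance between bottle3 and pad1 below 0.014 m and angle between the x axis of bottle3 and the x axis of pad1, either way round below 0.3 rad and x of bottle3_block in the frame of pad1 above 0.015 m and z of bottle3 in the frame of pad1 below 0.005 m and angle between bottle3's own z axis and vertical below 0.1 rad) or (horizontal distance between bottle3 and pad2 below 0.014 m and angle between the x axis of bottle3 and the x axis of pad2, either way round below 0.3 rad and x of bottle3_block in the frame of pad2 above 0.015 m and z of bottle3 in the frame of pad2 below 0.005 m and angle between bottle3's own z axis and vertical below 0.1 rad) or (horizontal distance between bottle3 and pad3 below 0.014 m and angle between the x axis of bottle3 and the x axis of pad3, either way round below 0.3 rad and x of bottle3_block in the frame of pad3 above 0.015 m and z of bottle3 in the frame of pad3 below 0.005 m and angle between bottle3's own z axis and vertical below 0.1 rad)) and linear speed of each of bottle0, bottle1, bottle2, bottle3 below 0.02 m/s and value of joint cover below 0.08 rad and value of joint read_button below 0.002 m); the robot touches nothing.
It fails at once if the cap_box is pushed away (over 30 mm) (distance of cap_box from where it was at the start of the episode above 0.03 m).
It fails at once if the tube_rack is pushed away (over 30 mm) (distance of tube_rack from where it was at the start of the episode above 0.03 m).
It fails at once if the sharps_jar is pushed away (over 30 mm) (distance of sharps_jar from where it was at the start of the episode above 0.03 m).
Of bottle0, bottle1, bottle2, bottle3 only 2 to 4 are there at a start; the rules pass over those that are not, and their reading is None.
At some moment in a run one of bottle0, bottle1, bottle2, bottle3 may be knocked a few centimetres aside while the robot is not near it.
It also fails if it takes over 210 s, if anything falls off the work surface, if the arm or the gripper's body presses on something with over 40 N, if the wrist force passes 120 N, or if a joint passes its speed limit or range.

## Working session

There is one attempt and no reset: what is moved stays moved. The work goes in short steps, Python scripts to look and compute and a tool call to move; the robot and the scene stay as the last step left them, time stands still between calls to the robot, and variables do not carry over. Pictures are saved under pics/ and viewed, at most 14 in all, crops included, and the job is handed in when it is done.

Besides the shell and the picture viewer there is one more tool, called after "Call:" as name([rows], argument=value, ...), one row to a line, values as JSON. carry_out: Moves the arm, as the interface text tells. Its arguments: {"type":"object","properties":{"rows":{"type":"array","items":{"type":"array","items":{"type":"array","items":{"type":"number","minimum":-1,"maximum":1}}}},"claw":{"type":"number"},"grip_force":{"type":"number"}},"required":["rows"]}

```bash
mkdir -p pics; python3 - <<'E'
from rig import bot
import cv2
s=bot.state();print(s)
for n in("top","scene"):
    im=bot.camera(n);cv2.imwrite(f"pics/{n}0.png",im[:,:,::-1]);print(bot.camera_model(n))
print(bot.camera_model("wrist"),bot.grip_point_offset)
E
```

```text
{'t': 0.0, 'joint_pos': array([ 1.29109191,  0.3218004 , -0.07010105,  1.45166825,  0.0226202 ,
        1.37075719, -0.05689936]), 'joint_vel': array([ 0.00027644,  0.00032362, -0.00082661,  0.00112987, -0.00083496,
        0.000488  , -0.00074035]), 'joint_torque': array([-7.61250885e-04, -4.91287100e+01, -4.04512407e-01, -3.12527382e+01,
       -6.38915668e-02,  4.36248269e-02,  1.86473567e-04]), 'tcp_pos': array([ 0.18801226, -0.6215785 ,  0.18187976]), 'orientation': array([-9.03226495e-04,  9.89225138e-01,  1.46399369e-01, -1.89677321e-04]), 'wrist_force': array([ 0.44975361,  0.66619191, -0.19810121]), 'wrist_torque': array([ 0.00596847,  0.02199463, -0.03520979]), 'grasp_force': 0.0, 'gripper_width': 0.998619046231832}
{'fx': 498.46668961085606, 'fy': 498.46668961085606, 'cx': 257.5012898801718, 'cy': 195.61554421943404, 'position': array([ 0.42639552, -0.01477906,  1.96000717]), 'attitude': array([ 0.7133867 ,  0.02306117, -0.01825724, -0.70015303])}
{'fx': 346.97636202515577, 'fy': 346.97636202515577, 'cx': 257.51437227046074, 'cy': 198.7749036026865, 'position': array([ 1.17376421, -0.61309523,  0.68575514]), 'attitude': array([0.81819447, 0.43153339, 0.18842836, 0.3298962 ])}
{'fx': 325.07079634329034, 'fy': 325.07079634329034, 'cx': 253.69454424223878, 'cy': 191.80573782650214, 'position': array([ 0.25373865, -0.60329305,  0.38447554]), 'attitude': array([ 0.79671309, -0.09926302,  0.0747142 , -0.59144982])} -0.0187
```

View pics/top0.png

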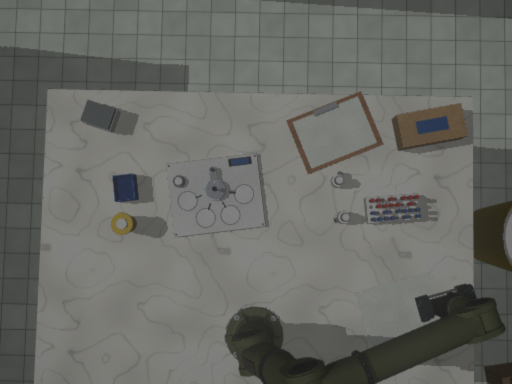

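View pics/scene0.png

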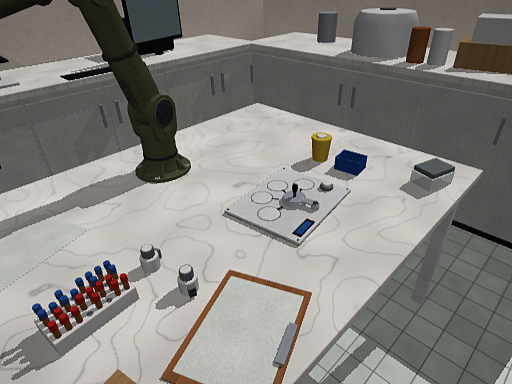

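```bash
cat > h.py <<'E'
from rig import bot
import numpy as np, cv2
from scipy.spatial.transform import Rotation as R
def rot(q): return R.from_quat([q[1],q[2],q[3],q[0]]).as_matrix()
def px2w(m,uv,z):
    uv=np.atleast_2d(uv).astype(float)
    d=np.c_[(uv[:,0]-m['cx'])/m['fx'],-(uv[:,1]-m['cy'])/m['fy'],-np.ones(len(uv))]@rot(m['attitude']).T
    p=np.array(m['position']); return p+d*((z-p[2])/d[:,2])[:,None]
def w2px(m,P):
    c=(np.atleast_2d(P)-m['position'])@rot(m['attitude'])
    return np.c_[m['cx']+m['fx']*c[:,0]/-c[:,2],m['cy']-m['fy']*c[:,1]/-c[:,2]]
def yaw(): # tool y-axis (closing) direction in world, deg
    s=bot.state(); y=rot(s['orientation'])[:,1]; return np.degrees(np.arctan2(y[1],y[0]))
def st():
    s=bot.state(); print(round(s['t'],2),'tcp',s['tcp_pos'].round(4),'yaw_y',round(yaw(),1),'w',round(s['gripper_width'],3),'F',s['wrist_force'].round(1),'g',round(s['grasp_force'],1),'q',s['joint_pos'].round(2))
def snap(n,f):
    m=bot.camera_model(n); im=bot.camera(n)[:,:,::-1].copy(); cv2.imwrite(f'pics/{f}.png',im); np.save(f'pics/{f}.npy',m,allow_pickle=True); return m,im
E
python3 - <<'E'
from h import *
im=cv2.imread('pics/top0.png')
a=cv2.resize(im[140:250,155:280],None,fx=4,fy=4,interpolation=cv2.INTER_CUBIC)
b=cv2.resize(im[160:240,320:390],None,fx=4,fy=4,interpolation=cv2.INTER_CUBIC)
c=np.zeros((440,790,3),np.uint8);c[:,:500]=a;c[:320,505:785]=b
cv2.imwrite('pics/c0.png',c)
m=bot.camera_model('top')
for z,l in((.07,[(339,180),(345,217)]),(.037,[(179,181)]),(.081,[(214,189)]),(.015,[(188,201),(206,217),(230,214),(244,194)]),(.035,[(212,170)])):
    print(z,px2w(m,l,z).round(3).tolist())
E
```

```text
0.07 [[0.602, -0.31, 0.07], [0.462, -0.334, 0.07]]
0.037 [[0.59, 0.305, 0.037]]
0.081 [[0.558, 0.164, 0.081]]
0.015 [[0.514, 0.271, 0.015], [0.453, 0.199, 0.015], [0.466, 0.105, 0.015], [0.545, 0.052, 0.015]]
0.035 [[0.635, 0.178, 0.035]]
```

View pics/c0.png

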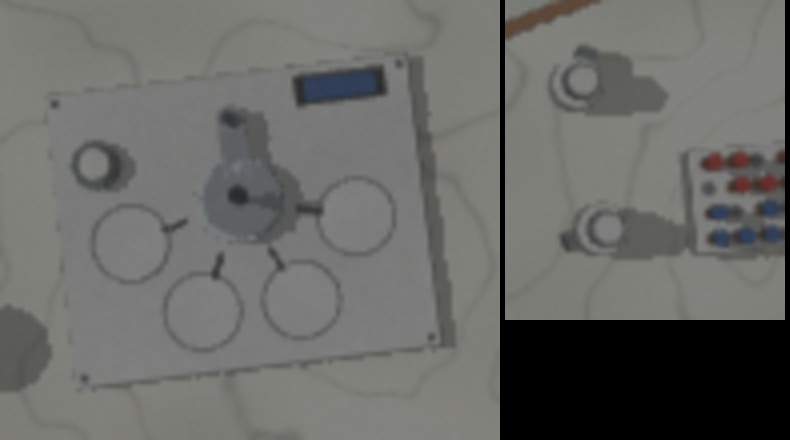

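Call:
carry_out([
  [[0,0,0.04,0],[0,0,0.04,0],[0.025,0.03,0.02,0],[0.03,0.035,0.01,0],[0.03,0.035,0.01,0],[0.03,0.035,0,0],[0.03,0.035,0,0],[0.03,0.035,0,0],[0.03,0.035,0,0],[0.03,0.035,0,0],[0.03,0.035,0,0],[0,0,0,0]],
])

```text
t: 1.3
tcp_pos: [0.4582, -0.3042, 0.3029]
orientation: [-0.002, 0.988, 0.153, 0.001]
wrist_force: [0.4, -0.1, 0.5]
gripper_width: 0.999
grasp_force: 0.0
```

```bash
python3 - <<'E'
from h import *
from scipy.optimize import least_squares
st()
m,im=snap('wrist','w1'); t,it=snap('top','top1')
cv2.imwrite('pics/c1.png',np.hstack([im[:, :],cv2.resize(it[130:,230:],(282,254))]) if 0 else cv2.vconcat([im[:, :]]) )
b=it[130:384,290:500]
c=np.zeros((508,512+0,3),np.uint8)
c=np.zeros((508,790,3),np.uint8); c[:384,:512]=im; c[:336,512:790]=cv2.resize(b,(278,336)); cv2.imwrite('pics/c1.png',c)
def o(p): return (np.array(p)+.5)/4-.5+np.array([155,140])
pads=px2w(t,o([(131,244),(203,312),(302,300),(357,216)]),.015)[:,:2]
bt=px2w(t,o([(97,163)]),.037)[0,:2]; pv=px2w(t,o([(232,117)]),.035)[0,:2]
scr=px2w(t,o([(54,103),(400,62),(432,338),(84,380)]),.015)[:,:2]
cm=scr.mean(0)
def f(v):
    w=v[:2];A=np.array([[np.cos(v[2]),-np.sin(v[2])],[np.sin(v[2]),np.cos(v[2])]])
    return np.r_[np.linalg.norm(pads-w,axis=1)-.115,w+A@[.05,.135]-bt,w+A@[.078,0]-pv,w+A@[-.02,0]-cm]
r=least_squares(f,[.557,.165,0.1]);print(r.x,r.fun.round(4));w=r.x[:2]
d=w-pads;print(pads.round(4).tolist(),np.degrees(np.arctan2(d[:,1],d[:,0])).round(1))
E
```

```text
1.3 tcp [ 0.4582 -0.3042  0.3029] yaw_y -72.4 w 0.999 F [ 0.4 -0.1  0.5] g 0.0 q [ 0.87  0.09 -0.36  1.49  0.03  1.56 -0.75]
[0.5605752  0.16658916 0.12522206] [ 0.0009  0.0006 -0.0002 -0.0005  0.001   0.0016 -0.0017  0.0008  0.
 -0.0008]
[[0.5154, 0.2733], [0.4503, 0.2012], [0.4638, 0.1049], [0.5469, 0.0529]] [-67.  -17.4  32.5  83.1]
```

View pics/c1.png

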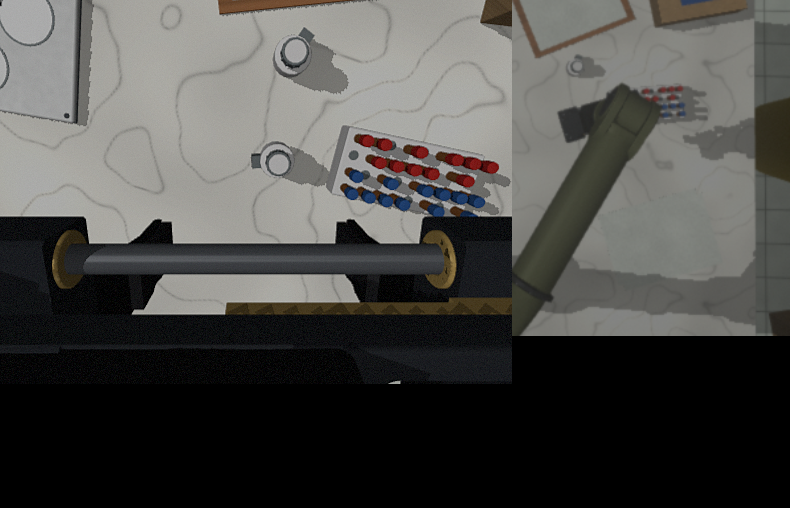

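```bash
python3 - <<'E'
from h import *
m=np.load('pics/w1.npy',allow_pickle=True).item()
print(m['position'])
im=cv2.imread('pics/w1.png');cv2.imwrite('pics/c2.png',cv2.resize(im[15:190,230:340],None,fx=3.4,fy=3.4,interpolation=cv2.INTER_CUBIC))
for c,b in(((295.5,50),(308,34.5)),((277.5,160),(255.5,160))):
    C=px2w(m,c,.07)[0];B=px2w(m,b,.037)[0];d=B-C;print(C.round(4),B.round(4),np.degrees(np.arctan2(d[1],d[0])).round(1),np.hypot(*d[:2]).round(4))
E
```

```text
[ 0.52311981 -0.28543874  0.50558556]
[ 0.6078 -0.312   0.07  ] [ 0.6372 -0.3235  0.037 ] -21.3 0.0316
[ 0.4704 -0.3346  0.07  ] [ 0.4568 -0.3079  0.037 ] 117.0 0.03
```

View pics/c2.png

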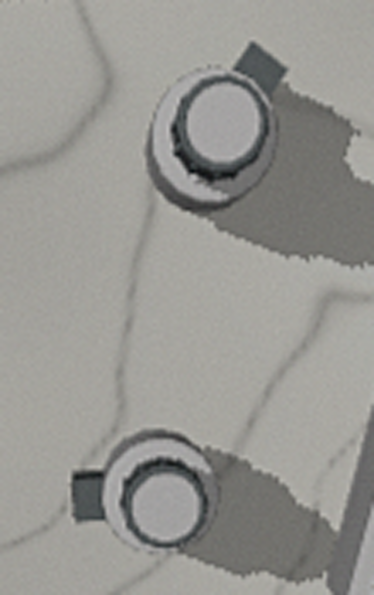

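```bash
python3 - <<'E'
from h import *
m=np.load('pics/w1.npy',allow_pickle=True).item()
o=lambda p:(np.array(p)+.5)/3.4-.5+np.array([230,15])
for c,b in(((225,122),(270,55)),((166,508),(73,494))):
    C=px2w(m,o(c),.07)[0];B=px2w(m,o(b),.037)[0];d=B-C;print(C.round(4),B.round(4),np.degrees(np.arctan2(d[1],d[0])).round(1),np.hypot(*d[:2]).round(4))
E
```

```text
[ 0.6074 -0.3126  0.07  ] [ 0.6419 -0.3233  0.037 ] -17.2 0.0361
[ 0.4656 -0.3376  0.07  ] [ 0.4549 -0.3018  0.037 ] 106.5 0.0373
```

Call:
carry_out([
  [[0,0.045,0,-0.12],[0,0.045,0,-0.11],[0,0.045,0,0],[0,0.045,0,0],[0,0.045,0,0],[0,0.045,0,0],[0,0.045,0,0],[0,0.045,0,0],[0.01,0.045,0,0],[0.01,0.045,0,0],[0,0,0,0]],
], claw=172, grip_force=15)

```text
t: 2.5
tcp_pos: [0.4729, 0.1432, 0.3031]
orientation: [-0.002, 0.998, 0.06, 0.0]
wrist_force: [-0.4, 0.5, 0.8]
gripper_width: 0.331
grasp_force: 0.0
```

```bash
python3 - <<'E'
from h import *
st();m,im=snap('wrist','w2')
for n,P in dict(win=[.5606,.1666,.031],knob=[.5606,.1666,.081],p0=[.5154,.2733,.015],p1=[.4503,.2012,.015],p2=[.4638,.1049,.015],p3=[.5469,.0529,.015]).items():print(n,w2px(m,P).round(1))
E
```

```text
2.5 tcp [0.4729 0.1432 0.3031] yaw_y -83.1 w 0.331 F [-0.4  0.5  0.8] g 0.0 q [ 0.52 -0.03 -0.84  1.6  -0.02  1.56 -1.77]
win [[244.6  93.4]]
knob [[243.4  91.5]]
p0 [[169.5 116.7]]
p1 [[214.3 165.9]]
p2 [[278.  164.8]]
p3 [[320.9 113.4]]
```

View pics/w2.png

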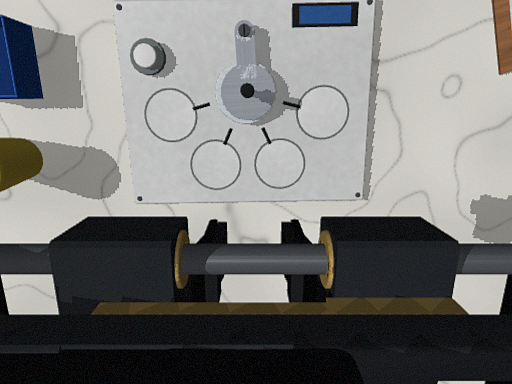

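```bash
python3 - <<'E'
from h import *
from scipy.optimize import least_squares
m=np.load('pics/w2.npy',allow_pickle=True).item()
pads=px2w(m,[(171,115),(215.5,164.5),(280,163.5),(322.5,112)],.015)[:,:2]
bt=px2w(m,(144,55.5),.037)[0,:2]; pv=px2w(m,(245,29.5),.035)[0,:2];kn=px2w(m,(247,91),.081)[0,:2]
def f(v):
    w=v[:2];A=np.array([[np.cos(v[2]),-np.sin(v[2])],[np.sin(v[2]),np.cos(v[2])]])
    return np.r_[np.linalg.norm(pads-w,axis=1)-.115,w+A@[.05,.135]-bt,w+A@[.078,0]-pv,w-kn]
r=least_squares(f,[.557,.165,0.1]);print(r.x,r.fun.round(4));w=r.x[:2];v=r.x
d=w-pads;print(pads.round(4).tolist(),np.degrees(np.arctan2(d[:,1],d[:,0])).round(1))
A=np.array([[np.cos(v[2]),-np.sin(v[2])],[np.sin(v[2]),np.cos(v[2])]])
print('button',w+A@[.05,.135])
p=None
for th in np.arange(0,1.46,.15):
    k=w+A@[.078-.078*np.cos(th),-.078*np.sin(th)];print(round(th,2),k.round(4),(k-p).round(4) if p is not None else '');p=k
E
```

```text
[0.56262723 0.16447068 0.14377589] [ 0.0007  0.0003 -0.0001 -0.0007  0.0001 -0.0012 -0.0014  0.0004  0.0009
  0.0022]
[[0.5181, 0.2712], [0.4527, 0.1995], [0.4661, 0.1021], [0.5491, 0.051]] [-67.3 -17.7  32.9  83.2]
button [0.59276839 0.3052418 ]
0.0 [0.5626 0.1645] 
0.15 [0.5652 0.1531] [ 0.0025 -0.0114]
0.3 [0.5694 0.1422] [ 0.0042 -0.0109]
0.45 [0.5752 0.132 ] [ 0.0058 -0.0102]
0.6 [0.5824 0.1228] [ 0.0072 -0.0092]
0.75 [0.591  0.1149] [ 0.0085 -0.008 ]
0.9 [0.6006 0.1082] [ 0.0096 -0.0066]
1.05 [0.6111 0.1031] [ 0.0105 -0.0051]
1.2 [0.6223 0.0996] [ 0.0112 -0.0035]
1.35 [0.6338 0.0979] [ 0.0116 -0.0018]
```

Call:
carry_out([
  [[0.045,0.011,0,0],[0.045,0.011,0,0],[0,0,-0.04,0],[0,0,-0.05,0],[0,0,-0.05,0],[0,0,-0.04,0],[0,0,-0.03,0],[0,0,-0.02,0],[0,0,-0.02,0],[0,0,0,0]],
])

```text
t: 3.55
tcp_pos: [0.5613, 0.1551, 0.0494]
orientation: [0.001, 0.999, 0.055, -0.003]
wrist_force: [0.1, 0.4, 0.5]
gripper_width: 0.328
grasp_force: 0.0
```

Call:
carry_out([
  [[0.004,-0.011,0,0.19],[0.006,-0.01,0,0.19],[0.007,-0.009,0,0.19],[0.0085,-0.008,0,0.19],[0.0095,-0.0065,0,0.19],[0.0105,-0.005,0,0.19],[0.011,-0.0035,0,0.19],[0.0115,-0.002,0,0.19],[0,0,0,0]],
])

```text
t: 4.45
tcp_pos: [0.6331, 0.1015, 0.0533]
orientation: [0.001, 0.795, 0.606, 0.0]
wrist_force: [-0.3, -0.3, -0.4]
gripper_width: 0.327
grasp_force: 0.0
```

```bash
python3 - <<'E'
from h import *
st()
E
```

```text
4.45 tcp [0.6331 0.1015 0.0533] yaw_y -15.4 w 0.327 F [-0.3 -0.3 -0.4] g 0.0 q [ 0.53  0.6  -1.    1.6   0.53  1.23 -0.83]
```

Call:
carry_out([
  [[0,0,0.045,0],[0,0,0.045,0],[0,0,0.045,0],[0,0,0.045,0],[0,-0.045,0.02,0.185],[0,-0.045,0,0.185],[0,-0.045,0,0.185],[0,-0.045,0,0.185],[0,-0.045,0,0.185],[0,-0.045,0,0.185],[0,-0.045,0,0.185],[0,0,0,0.185]],
], claw=0)

```text
t: 5.65
tcp_pos: [0.6294, -0.2215, 0.252]
orientation: [-0.0, 0.336, 0.942, -0.002]
wrist_force: [0.3, -0.6, -0.9]
gripper_width: 1.004
grasp_force: 0.0
```

```bash
python3 - <<'E'
from h import *
st();m,im=snap('wrist','w3');t,it=snap('top','top3')
print(w2px(m,[[.607,-.3125,.07],[.4655,-.3375,.07]]),m['position'])
c=np.zeros((440,790,3),np.uint8);c[:288,:384]=cv2.resize(im,(384,288));c[:400,390:790]=cv2.resize(it[140:240,155:255],(400,400),interpolation=cv2.INTER_CUBIC);cv2.imwrite('pics/c3.png',c)
E
```

```text
5.65 tcp [ 0.6294 -0.2215  0.252 ] yaw_y 50.8 w 1.004 F [ 0.3 -0.6 -0.9] g 0.0 q [ 1.07  0.63 -1.26  1.26  0.6   1.65  0.81]
[[185.16902597 197.78155984]
 [ 86.93951633 119.57706327]] [ 0.57932355 -0.17910854  0.45441555]
```

View pics/c3.png

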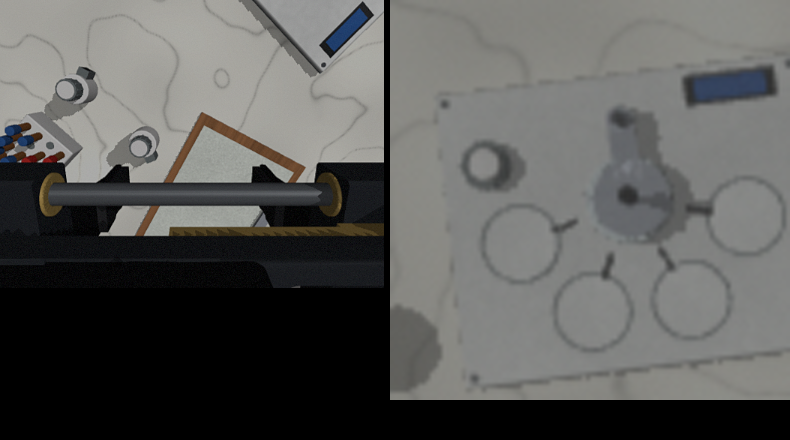

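```bash
python3 - <<'E'
from h import *
m=np.load('pics/w2.npy',allow_pickle=True).item()
T=np.array([.4729,.1432,.3031])
for z in(0,.019,.04):print(w2px(m,T+[[0,.0145,z],[0,-.0145,z]]).round())
a,i=snap('scene','s3')
print(w2px(a,[[.5626,.1645,.081],[.634,.098,.081]]))
z=cv2.imread('pics/scene0.png');c=np.hstack([x[150:250,220:370] for x in(z,i)]);cv2.imwrite('pics/c4.png',cv2.resize(c,None,fx=2.6,fy=2.6,interpolation=cv2.INTER_CUBIC))
t=bot.camera('top')[:,:,::-1].astype(int)
print(abs(t-cv2.imread('pics/top0.png'))[140:250,155:270].max(), abs(t-cv2.imread('pics/top1.png'))[140:250,155:270].max())
E
```

```text
[[230. 214.]
 [274. 219.]]
[[228. 224.]
 [276. 230.]]
[[225. 238.]
 [279. 244.]]
[[295.41625749 184.60198709]
 [299.60645334 201.0948746 ]]
12 5
```

View pics/c4.png

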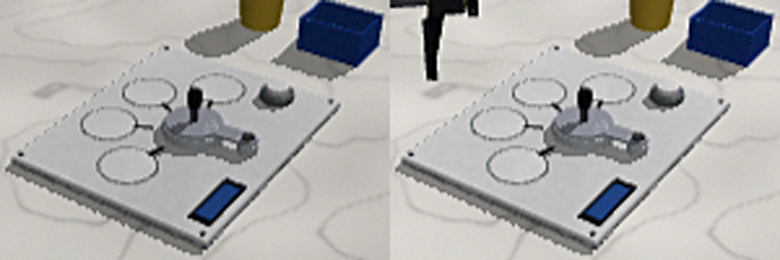

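Call:
carry_out([
  [[-0.007,0.035,0,-0.19],[-0.007,0.035,0,-0.19],[-0.007,0.035,0,-0.19],[-0.007,0.035,0,-0.19],[-0.007,0.035,0,-0.19],[-0.007,0.035,0,-0.19],[-0.007,0.035,0,-0.19],[-0.007,0.035,0,-0.19],[-0.007,0.035,0,-0.19],[-0.004,0.035,0,-0.19],[0,0.035,0,-0.19],[0,0,0,0]],
], claw=120)

```text
t: 7.05
tcp_pos: [0.5606, 0.184, 0.2541]
orientation: [-0.001, 0.914, 0.405, 0.001]
wrist_force: [0.4, 0.0, 0.5]
gripper_width: 0.53
grasp_force: 0.0
```

```bash
python3 - <<'E'
from h import *
st()
E
```

```text
7.05 tcp [0.5606 0.184  0.2541] yaw_y -42.2 w 0.53 F [0.4 0.  0.5] g 0.0 q [ 0.5   0.33 -1.08  1.47  0.29  1.52 -1.31]
```

Call:
carry_out([
  [[0.001,-0.02,0,0],[0,0,-0.03,0],[0,0,-0.03,0],[0,0,-0.03,0],[0,0,-0.03,0],[0,0,0,0],[0,0,0,0],[0,0,0,0]],
])

```text
t: 7.85
tcp_pos: [0.5661, 0.1558, 0.1351]
orientation: [0.0, 0.916, 0.402, 0.001]
wrist_force: [-0.2, 0.0, -0.8]
gripper_width: 0.528
grasp_force: 0.0
```

```bash
python3 - <<'E'
from h import *
st()
E
```

```text
7.85 tcp [0.5661 0.1558 0.1351] yaw_y -42.6 w 0.528 F [-0.2  0.  -0.8] g 0.0 q [ 0.53  0.39 -1.04  1.65  0.35  1.3  -1.32]
```

Call:
carry_out([
  [[-0.003,0.008,0,0],[0,0,-0.03,0],[0,0,0,0],[0,0,0,0],[0,0,0,0]],
])

```text
t: 8.35
tcp_pos: [0.563, 0.1633, 0.1044]
orientation: [0.0, 0.916, 0.402, 0.001]
wrist_force: [0.4, -0.1, 1.0]
gripper_width: 0.529
grasp_force: 0.0
```

```bash
python3 - <<'E'
from h import *
st(); m,im=snap('wrist','w4'); st()
print(w2px(m,[.5626,.1645,.081]))
cv2.imwrite('pics/c5.png',im[0:300])
E
```

```text
8.35 tcp [0.563  0.1633 0.1044] yaw_y -42.6 w 0.529 F [ 0.4 -0.1  1. ] g 0.0 q [ 0.51  0.41 -1.03  1.69  0.37  1.25 -1.35]
8.4 tcp [0.5631 0.1633 0.1044] yaw_y -42.6 w 0.525 F [ 0.5 -0.2 -0.3] g 0.0 q [ 0.51  0.41 -1.03  1.69  0.37  1.25 -1.35]
[[250.02256236 204.42985627]]
```

View pics/c5.png

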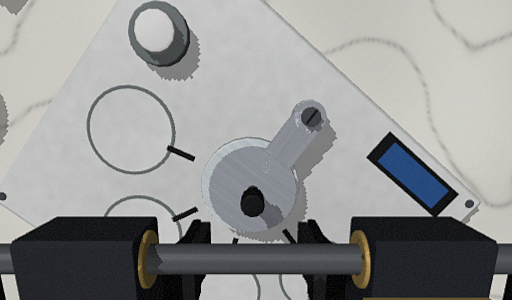

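Call:
carry_out([
  [[0,0,-0.03,0],[0,0,-0.022,0],[0,0,0,0],[0,0,0,0]],
])

```text
t: 8.8
tcp_pos: [0.5627, 0.1631, 0.052]
orientation: [-0.0, 0.916, 0.402, 0.0]
wrist_force: [0.0, 1.0, 0.4]
gripper_width: 0.529
grasp_force: 0.0
```

Call:
carry_out([
  [[0,0,0,0],[0,0,0,0],[0,0,0,0],[0,0,0,0],[0,0,0,0],[0,0,0,0]],
], claw=255, grip_force=10)

```text
t: 9.4
tcp_pos: [0.5622, 0.1628, 0.051]
orientation: [0.0, 0.916, 0.402, 0.0]
wrist_force: [-0.1, -0.4, -0.5]
gripper_width: 0.077
grasp_force: 0.0
```

Call:
carry_out([
  [[0,0,0,0],[0,0,0,0],[0,0,0,0]],
])

```text
t: 9.7
tcp_pos: [0.5622, 0.1628, 0.0509]
orientation: [0.0, 0.916, 0.402, -0.0]
wrist_force: [0.5, -0.2, -1.0]
gripper_width: 0.006
grasp_force: 0.0
```

```bash
python3 - <<'E'
from h import *
st(); a,i=snap('scene','s5'); m,im=snap('wrist','w5')
c=np.zeros((580,780,3),np.uint8);c[:300,:]=cv2.resize(i[150:250,200:460],(780,300),interpolation=cv2.INTER_CUBIC);c[300:580,:390]=cv2.resize(im[80:360],(390,280));cv2.imwrite('pics/c6.png',c)
E
```

```text
9.7 tcp [0.5622 0.1628 0.0509] yaw_y -42.6 w 0.006 F [ 0.5 -0.2 -1. ] g 0.0 q [ 0.47  0.47 -0.99  1.74  0.42  1.16 -1.39]
```

View pics/c6.png

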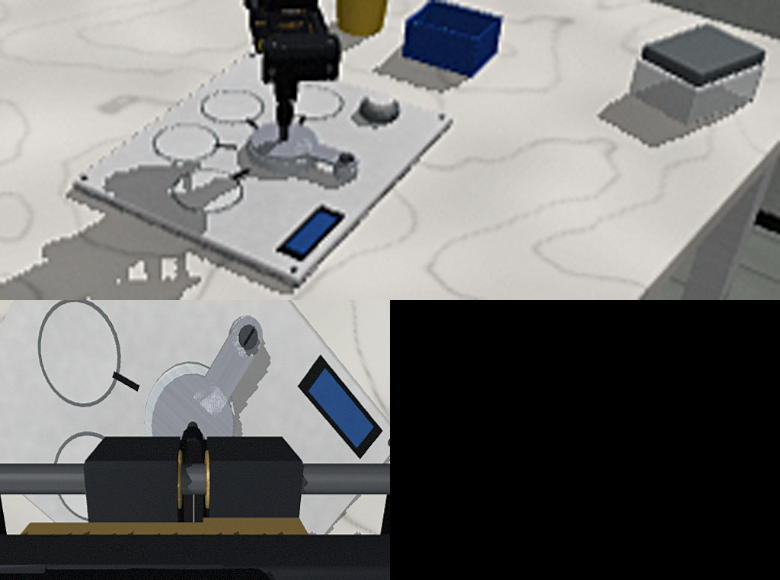

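```bash
python3 - <<'E'
from h import *
a=bot.camera_model('scene');m=bot.camera_model('wrist')
for z in(.035,.051,.07,.081,.1):print(z,w2px(a,[.5622,.1628,z]).round(1),w2px(m,[.5622,.1628,z]).round(1))
i=cv2.imread('pics/s5.png')[165:215,270:320];w=cv2.imread('pics/w5.png')[170:240,215:285]
cv2.imwrite('pics/c7.png',np.hstack([cv2.resize(i,(390,390),interpolation=cv2.INTER_CUBIC),cv2.resize(w,(390,390),interpolation=cv2.INTER_CUBIC)]))
E
```

```text
0.035 [[294.5 196.3]] [[251.5 208.2]]
0.051 [[294.7 192.4]] [[251.3 215.4]]
0.07 [[294.9 187.6]] [[251.1 225.5]]
0.081 [[295.  184.8]] [[251.  232.3]]
0.1 [[295.2 179.8]] [[250.7 246. ]]
```

View pics/c7.png

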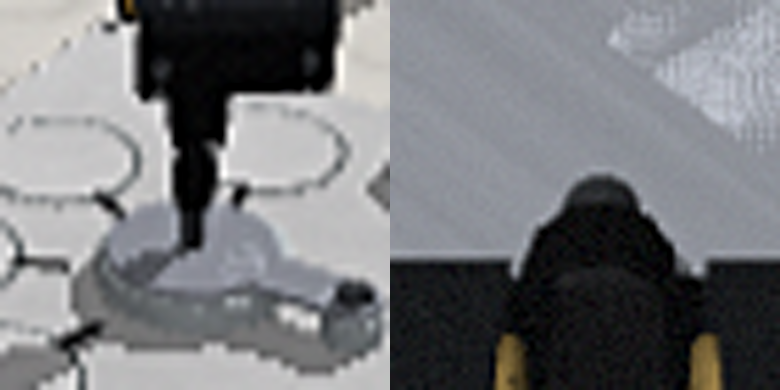

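Call:
carry_out([
  [[0,0,-0.006,0],[0,0,-0.006,0],[0,0,-0.004,0],[0,0,0,0],[0,0,0,0]],
])

```text
t: 10.3
tcp_pos: [0.5624, 0.1652, 0.0413]
orientation: [0.001, 0.915, 0.403, 0.0]
wrist_force: [-15.2, -4.2, 41.9]
gripper_width: 0.008
grasp_force: 21.0
```

Call:
carry_out([
  [[0,0,-0.003,0],[0,0,0,0],[0,0,0,0]],
])

```text
t: 10.6
tcp_pos: [0.5624, 0.1659, 0.041]
orientation: [0.001, 0.915, 0.403, 0.0]
wrist_force: [-20.4, -4.7, 59.1]
gripper_width: 0.005
grasp_force: 29.4
```

Call:
carry_out([
  [[0,0,0.007,0],[0,0,0,0],[0,0,0,0]],
])

```text
t: 10.9
tcp_pos: [0.5638, 0.1639, 0.0416]
orientation: [0.0, 0.916, 0.402, 0.002]
wrist_force: [-2.8, -1.3, 18.4]
gripper_width: 0.005
grasp_force: 9.3
```

Call:
carry_out([
  [[0.001,-0.006,0,0],[0.002,-0.006,0,0],[0,0,0,0],[0,0,0,0]],
])

```text
t: 11.3
tcp_pos: [0.5675, 0.1517, 0.0416]
orientation: [0.001, 0.916, 0.402, 0.002]
wrist_force: [-1.7, -0.4, 18.2]
gripper_width: 0.006
grasp_force: 8.7
```

```bash
python3 - <<'E'
from h import *
st(); a,i=snap('scene','s8'); m,im=snap('wrist','w8'); z=cv2.imread('pics/s5.png')
d=np.abs(i.astype(int)-z).max(2)[180:230,285:340]; print((d>25).sum())
cv2.imwrite('pics/c8.png',np.hstack([cv2.resize(i[165:215,270:335],(507,390),interpolation=cv2.INTER_CUBIC),cv2.resize(im[130:240,215:285],(250,390),interpolation=cv2.INTER_CUBIC)]))
E
```

```text
11.3 tcp [0.5675 0.1517 0.0416] yaw_y -42.6 w 0.006 F [-1.7 -0.4 18.2] g 8.7 q [ 0.49  0.48 -0.98  1.75  0.44  1.14 -1.37]
219
```

View pics/c8.png

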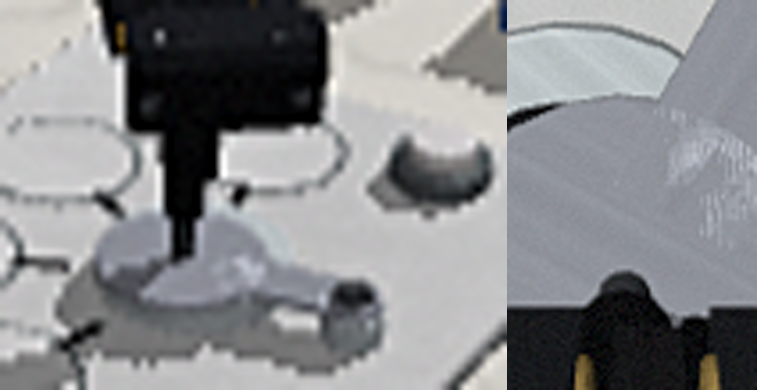

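Call:
carry_out([
  [[0.002,-0.0055,0,0],[0.002,-0.0055,0,0],[0.003,-0.005,0,0],[0.003,-0.005,0,0],[0.0035,-0.0045,0,0],[0.0035,-0.0045,0,0],[0.0045,-0.004,0,0],[0.0045,-0.004,0,0],[0,0,0,0]],
])

```text
t: 12.3
tcp_pos: [0.5951, 0.1144, 0.0417]
orientation: [0.0, 0.916, 0.402, 0.004]
wrist_force: [-0.1, 1.1, 13.9]
gripper_width: 0.007
grasp_force: 7.0
```

Call:
carry_out([
  [[0.0045,-0.0035,-0.001,0],[0.005,-0.003,0,0],[0.005,-0.003,0,0],[0.005,-0.0025,0,0],[0.0055,-0.002,0,0],[0.0055,-0.002,0,0],[0.0055,-0.0015,0,0],[0.0055,-0.0005,0,0],[0.006,0,0,0],[0,0,0,0]],
])

```text
t: 13.3
tcp_pos: [0.6425, 0.0977, 0.0416]
orientation: [-0.0, 0.915, 0.402, 0.004]
wrist_force: [0.6, 1.8, 16.9]
gripper_width: 0.007
grasp_force: 8.5
```

```bash
python3 - <<'E'
from h import *
st(); snap('scene','s9'); snap('wrist','w9')
E
```

```text
13.3 tcp [0.6425 0.0977 0.0416] yaw_y -42.5 w 0.007 F [ 0.6  1.8 16.9] g 8.5 q [ 0.49  0.59 -0.92  1.6   0.5   1.2  -1.27]
```

Call:
carry_out([
  [[0,0,0.03,0],[0,0,0.045,0],[0,0,0.045,0],[0,-0.04,0.02,-0.18],[-0.005,-0.045,0.02,-0.18],[-0.005,-0.045,0,-0.18],[-0.005,-0.045,0,-0.18],[-0.005,-0.045,0,-0.18],[-0.005,-0.045,0,-0.18],[-0.005,-0.045,0,-0.18],[-0.005,-0.045,0,-0.18],[0,0,0,0]],
], claw=0)

```text
t: 14.6
tcp_pos: [0.6003, -0.2712, 0.1955]
orientation: [0.003, 0.987, -0.159, -0.002]
wrist_force: [0.4, -0.1, -0.1]
gripper_width: 0.973
grasp_force: 0.0
```

```bash
python3 - <<'E'
from h import *
st(); t,i=snap('top','top9'); z=cv2.imread('pics/top0.png')
print('knob pred',w2px(t,[[.5626,.1645,.081],[.6425,.0977,.081],[.6338,.0979,.081]]).round(1))
d=i.max(2).astype(int)[165:215,195:265]
ys,xs=np.where(d<75);n,l,s,c=cv2.connectedComponentsWithStats((d<75).astype(np.uint8))
print([(s[k,4],(c[k]+[195,165]).round(1).tolist()) for k in range(1,n) if s[k,4]>2])
c=np.zeros((500,780,3),np.uint8);c[:400,:400]=cv2.resize(i[150:230,180:260],(400,400),interpolation=cv2.INTER_CUBIC)
m,im=snap('wrist','w10');c[:285,400:]=cv2.resize(im,(380,285));cv2.imwrite('pics/c9.png',c)
print(w2px(m,[[.607,-.3125,.07]]))
E
```

```text
14.6 tcp [ 0.6003 -0.2712  0.1955] yaw_y -108.3 w 0.973 F [ 0.4 -0.1 -0.1] g 0.0 q [ 0.89  0.41 -0.69  1.39  0.27  1.43 -1.69]
knob pred [[213.9 187.8]
 [232.  167.1]
 [231.9 169.4]]
[(np.int32(10), [212.2, 169.3]), (np.int32(20), [231.6, 170.2]), (np.int32(130), [214.3, 189.3]), (np.int32(4), [208.8, 207.2])]
[[295.20303619 158.7659022 ]]
```

```bash
cat >> h.py <<'E'
def cap(im,m,P,z=.07):
    u=w2px(m,[P[0],P[1],z])[0]; r=17*m['fx']/1000/(m['position'][2]-z)
    g=cv2.medianBlur(cv2.cvtColor(im,cv2.COLOR_BGR2GRAY),3); x0=int(max(u[0]-4*r,0));y0=int(max(u[1]-4*r,0))
    k=g[y0:int(u[1]+4*r),x0:int(u[0]+4*r)]; k=cv2.resize(k,None,fx=3,fy=3,interpolation=cv2.INTER_CUBIC)
    c=cv2.HoughCircles(k,cv2.HOUGH_GRADIENT,1.5,20,param1=80,param2=20,minRadius=int(3*r*.75),maxRadius=int(3*r*1.15))
    if c is None: return u,None
    q=[( ((a+.5)/3-.5+x0,(b+.5)/3-.5+y0),e/3) for a,b,e in c[0][:4]]
    return u.round(1),[(np.round(p,1).tolist(),round(float(e),1),px2w(m,p,z)[0].round(4).tolist()) for p,e in q],'r',round(r,1)
E
python3 - <<'E'
from h import *
m=np.load('pics/w10.npy',allow_pickle=True).item();im=cv2.imread('pics/w10.png')
print(cap(im,m,[.607,-.3125]))
m=np.load('pics/w1.npy',allow_pickle=True).item();im=cv2.imread('pics/w1.png')
print(cap(im,m,[.607,-.3125]));print(cap(im,m,[.4655,-.3375]))
E
```

```text
(array([295.2, 158.8]), [([294.8999938964844, 158.89999389648438], 13.3, [0.6069, -0.3122, 0.07]), ([286.8999938964844, 150.39999389648438], 19.0, [0.6177, -0.3069, 0.07]), ([289.3999938964844, 131.39999389648438], 12.5, [0.6351, -0.3146, 0.07])], 'r', np.float64(16.8))
(array([295.6,  50.8]), [([293.3999938964844, 50.400001525878906], 12.4, [0.6066, -0.3097, 0.07]), ([286.8999938964844, 61.900001525878906], 14.0, [0.5914, -0.3064, 0.07]), ([293.8999938964844, 57.900001525878906], 9.6, [0.5985, -0.3132, 0.07]), ([319.8999938964844, 55.400001525878906], 12.4, [0.6111, -0.3432, 0.07])], 'r', np.float64(12.7))
(array([278.4, 164.1]), [([277.8999938964844, 162.89999389648438], 12.8, [0.4668, -0.3364, 0.07]), ([275.3999938964844, 153.89999389648438], 14.0, [0.4774, -0.3293, 0.07])], 'r', np.float64(12.7))
```

Call:
carry_out([
  [[0.003,-0.02,0,0.02],[0.004,-0.021,0,0],[0,0,-0.04,0],[0,0,-0.04,0],[0,0,0,0],[0,0,0,0],[0,0,0,0]],
])

```text
t: 15.4
tcp_pos: [0.6126, -0.3004, 0.1206]
orientation: [0.0, 0.99, -0.142, 0.002]
wrist_force: [0.4, -0.0, -0.2]
gripper_width: 1.004
grasp_force: 0.0
```

Call:
carry_out([
  [[-0.0055,-0.012,0,0],[0,0,-0.03,0],[0,0,-0.03,0],[0,0,-0.03,0],[0,0,-0.014,0],[0,0,0,0],[0,0,0,0]],
])

```text
t: 16.1
tcp_pos: [0.6062, -0.314, 0.0157]
orientation: [0.0, 0.99, -0.143, 0.001]
wrist_force: [1.1, -0.8, -0.8]
gripper_width: 0.997
grasp_force: 0.0
```

Call:
carry_out([
  [[0,0,0,0],[0,0,0,0],[0,0,0,0],[0,0,0,0],[0,0,0,0],[0,0,0,0],[0,0,0,0]],
], claw=255, grip_force=20)

```text
t: 16.8
tcp_pos: [0.6052, -0.3132, 0.0139]
orientation: [0.0, 0.99, -0.143, -0.0]
wrist_force: [-1.1, -0.9, 0.4]
gripper_width: 0.446
grasp_force: 0.0
```

Call:
carry_out([
  [[0,0,0,0],[0,0,0,0],[0,0,0,0]],
])

```text
t: 17.1
tcp_pos: [0.6053, -0.3129, 0.0139]
orientation: [-0.0, 0.99, -0.143, -0.0]
wrist_force: [0.6, 0.5, 0.5]
gripper_width: 0.383
grasp_force: 20.0
```

```bash
python3 - <<'E'
from h import *
st(); m,im=snap('wrist','w11'); a,i=snap('scene','s11')
u=w2px(a,[.607,-.3125,.035])[0].astype(int);print(u)
c=np.zeros((450,790,3),np.uint8);k=i[u[1]-50:u[1]+50,u[0]-45:u[0]+45];c[:400,:360]=cv2.resize(k,(360,400),interpolation=cv2.INTER_CUBIC);c[:322,360:]=cv2.resize(im,(430,322));cv2.imwrite('pics/c10.png',c)
E
```

```text
17.1 tcp [ 0.6053 -0.3129  0.0139] yaw_y -106.5 w 0.383 F [0.6 0.5 0.5] g 20.0 q [ 0.9   0.59 -0.63  1.53  0.37  1.14 -1.66]
[187 279]
```

View pics/c10.png

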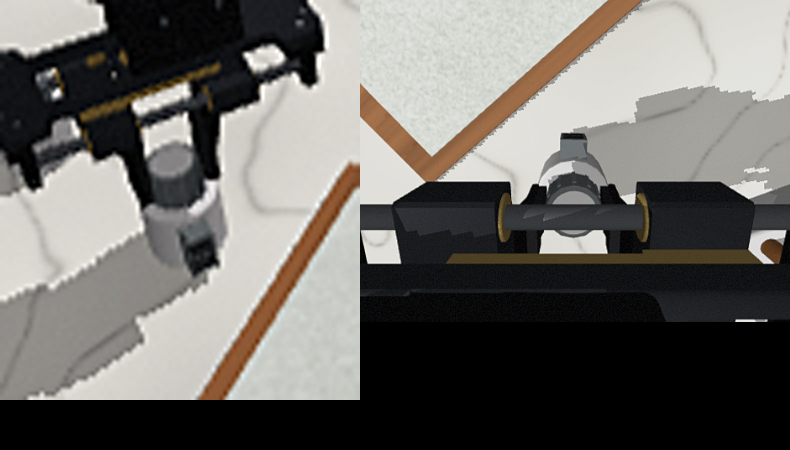

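Call:
carry_out([
  [[0,0,0.03,0],[0,0,0.045,0],[0,0,0.045,0],[0,0.04,0,0],[-0.01,0.045,0,0],[-0.01,0.045,0,0],[-0.01,0.045,0,0],[0,0,0,0],[0,0,0,0]],
], grip_force=30)

```text
t: 18.1
tcp_pos: [0.575, -0.1371, 0.1343]
orientation: [0.001, 0.99, -0.142, 0.0]
wrist_force: [-0.7, -1.1, -0.8]
gripper_width: 0.38
grasp_force: 30.0
```

Call:
carry_out([
  [[-0.01,0.04,0,0],[-0.015,0.04,0,0],[-0.015,0.04,0,0],[-0.015,0.04,0,0],[-0.015,0.04,0,0],[-0.015,0.04,0,0],[-0.015,0.035,0,0],[-0.015,0.035,0,0],[0,0,0,0],[0,0,0,0],[0,0,0,0]],
])

```text
t: 19.2
tcp_pos: [0.4613, 0.1698, 0.134]
orientation: [0.0, 0.989, -0.145, 0.0]
wrist_force: [1.9, -0.3, -1.3]
gripper_width: 0.382
grasp_force: 30.0
```

```bash
python3 - <<'E'
from h import *
st()
s=bot.state()['tcp_pos'];print(np.array([.451,.199])-s[:2])
E
```

```text
19.2 tcp [0.4613 0.1698 0.134 ] yaw_y -106.6 w 0.382 F [ 1.9 -0.3 -1.3] g 30.0 q [ 0.56  0.08 -1.    1.87  0.07  1.23 -2.32]
[-0.01030598  0.02917256]
```

Call:
carry_out([
  [[-0.01,0.029,0,0],[0,0,-0.04,0],[0,0,-0.03,0],[0,0,0,0],[0,0,0,0],[0,0,0,0]],
])

```text
t: 19.8
tcp_pos: [0.452, 0.2007, 0.0656]
orientation: [-0.001, 0.99, -0.144, 0.001]
wrist_force: [0.6, -0.2, -1.4]
gripper_width: 0.384
grasp_force: 29.9
```

```bash
python3 - <<'E'
from h import *
st()
m=np.load('pics/w11.npy',allow_pickle=True).item();im=cv2.imread('pics/w11.png')
print(m['position'],cap(im,m,[.6055,-.3127]))
m,im=snap('wrist','w12');s=bot.state()['tcp_pos'];print(m['position'],cap(im,m,s,s[2]+.056))
E
```

```text
19.8 tcp [0.452  0.2007 0.0656] yaw_y -106.6 w 0.384 F [ 0.6 -0.2 -1.4] g 29.9 q [ 0.47  0.19 -1.01  1.95  0.18  1.1  -2.48]
[ 0.67100636 -0.33271328  0.21642352] (array([252.5, 253.8]), [([253.39999389648438, 234.39999389648438], 43.0, [0.6151, -0.316, 0.07]), ([253.89999389648438, 254.89999389648438], 34.2, [0.6047, -0.3132, 0.07]), ([251.89999389648438, 212.89999389648438], 37.5, [0.6257, -0.3184, 0.07]), ([253.89999389648438, 244.39999389648438], 38.1, [0.61, -0.3148, 0.07])], 'r', np.float64(37.7))
[0.5171987  0.18069924 0.26824502] (array([252.7, 253.9]), [([144.89999389648438, 146.89999389648438], 42.5, [0.5157, 0.2324, 0.1217]), ([256.3999938964844, 194.89999389648438], 43.0, [0.4801, 0.1907, 0.1217]), ([252.89999389648438, 233.89999389648438], 43.0, [0.462, 0.1978, 0.1217]), ([365.3999938964844, 148.39999389648438], 42.5, [0.4868, 0.1376, 0.1217])], 'r', np.float64(37.7))
```

Call:
carry_out([
  [[0.0005,-0.001,-0.015,0],[0,0,-0.015,0],[0,0,-0.005,0],[0,0,0,0],[0,0,0,0],[0,0,0,0]],
])

```text
t: 20.45
tcp_pos: [0.4504, 0.1998, 0.0286]
orientation: [0.0, 0.99, -0.143, -0.0]
wrist_force: [0.7, -0.3, 0.1]
gripper_width: 0.379
grasp_force: 30.0
```

Call:
carry_out([
  [[0,0,-0.001,0],[0,0,0,0],[0,0,0,0]],
])

```text
t: 20.75
tcp_pos: [0.4507, 0.1998, 0.0281]
orientation: [0.0, 0.99, -0.143, 0.0]
wrist_force: [-0.6, -0.8, 1.8]
gripper_width: 0.381
grasp_force: 30.0
```

Call:
carry_out([
  [[0,0,0,0],[0,0,0,0],[0,0,0,0],[0,0,0,0],[0,0,0.03,0],[0,0,0.045,0],[0,0,0.045,0],[0,0,0.03,0],[0,0,0,0],[0,0,0,0]],
], claw=0)

```text
t: 21.75
tcp_pos: [0.451, 0.1997, 0.1782]
orientation: [0.0, 0.99, -0.143, 0.001]
wrist_force: [-0.5, -0.0, -0.8]
gripper_width: 0.992
grasp_force: 0.0
```

```bash
python3 - <<'E'
from h import *
st();m,im=snap('wrist','w13');snap('top','top13')
print(m['position'],cap(im,m,[.4504,.1998],.085))
E
```

```text
21.75 tcp [0.451  0.1997 0.1782] yaw_y -106.5 w 0.992 F [-0.5 -0.  -0.8] g 0.0 q [ 0.56  0.04 -1.04  1.81  0.04  1.31 -2.35]
[0.51650122 0.18001981 0.38082138] (array([253.4, 185.8]), [([253.39999389648438, 181.89999389648438], 18.9, [0.454, 0.1987, 0.085]), ([251.89999389648438, 175.39999389648438], 20.5, [0.4603, 0.1983, 0.085]), ([261.3999938964844, 180.39999389648438], 20.5, [0.4532, 0.1912, 0.085]), ([264.3999938964844, 159.89999389648438], 19.4, [0.4709, 0.1832, 0.085])], 'r', np.float64(18.7))
```

Call:
carry_out([
  [[0,0,0,0.185],[0,-0.02,0.01,0.185],[0,-0.035,0.01,0.185],[0,-0.04,0,0.185],[0,-0.04,0,0.185],[0,-0.04,0,0.185],[0,-0.04,0,0.185],[0.002,-0.04,0,0.185],[0.002,-0.04,0,0.185],[0.002,-0.04,0,0.185],[0.003,-0.04,0,0.185],[0.003,-0.04,0,0.185]],
])

```text
t: 23.05
tcp_pos: [0.4623, -0.1988, 0.1944]
orientation: [-0.001, 0.766, 0.642, -0.001]
wrist_force: [-0.7, -0.2, 0.7]
gripper_width: 1.002
grasp_force: 0.0
```

Call:
carry_out([
  [[0.003,-0.03,0,0.185],[0,-0.025,0,0.185],[0,0,0,0.17],[0,0,0,0],[0,0,0,0],[0,0,0,0]],
])

```text
t: 23.65
tcp_pos: [0.4663, -0.2517, 0.1958]
orientation: [-0.0, 0.617, 0.787, 0.0]
wrist_force: [0.1, 0.6, 0.2]
gripper_width: 0.998
grasp_force: 0.0
```

```bash
python3 - <<'E'
from h import *
st();m,im=snap('wrist','w14')
print(cap(im,m,[.466,-.337],.07)); s=bot.state()['tcp_pos'];print(np.array([.466,-.337])-s[:2])
u=w2px(m,[.466,-.337,.05])[0].astype(int);x,y=max(u[0]-90,0),max(u[1]-90,0)
cv2.imwrite('pics/c11.png',cv2.resize(im[y:y+150,x:x+180],None,fx=4,fy=4,interpolation=cv2.INTER_CUBIC));print(x,y)
E
```

```text
23.65 tcp [ 0.4663 -0.2517  0.1958] yaw_y 13.8 w 0.998 F [0.1 0.6 0.2] g 0.0 q [ 0.92  0.09 -0.5   1.71  0.04  1.35  0.65]
(array([233.6, 249.7]), [([234.39999389648438, 239.39999389648438], 19.0, [0.4641, -0.325, 0.07]), ([235.89999389648438, 225.89999389648438], 18.5, [0.4622, -0.3096, 0.07]), ([236.39999389648438, 245.89999389648438], 18.5, [0.4679, -0.3319, 0.07]), ([216.39999389648438, 299.3999938964844], 14.6, [0.4607, -0.4012, 0.07])], 'r', np.float64(16.8))
[-0.00036749 -0.08522599]
144 152
```

Call:
carry_out([
  [[0,-0.04,0,0.06],[0,-0.045,0,0],[0,0,-0.03,0],[0,0,0,0],[0,0,0,0],[0,0,0,0]],
])

```text
t: 24.3
tcp_pos: [0.4675, -0.3364, 0.1678]
orientation: [0.001, 0.597, 0.802, 0.0]
wrist_force: [0.2, -0.7, 0.3]
gripper_width: 0.998
grasp_force: 0.0
```

```bash
python3 - <<'E'
from h import *
st();m,im=snap('wrist','w15')
print(cap(im,m,[.466,-.337],.07)); s=bot.state()['tcp_pos'];print(np.array([.466,-.337])-s[:2])
u=w2px(m,[.466,-.337,.05])[0].astype(int);x,y=max(u[0]-100,0),max(u[1]-110,0)
cv2.imwrite('pics/c11.png',cv2.resize(im[y:y+150,x:x+200],None,fx=4,fy=4,interpolation=cv2.INTER_CUBIC));print(x,y)
E
```

```text
24.3 tcp [ 0.4675 -0.3364  0.1678] yaw_y 16.7 w 0.998 F [ 0.2 -0.7  0.3] g 0.0 q [ 0.97  0.2  -0.45  1.65  0.09  1.31  0.8 ]
(array([250.6, 180.9]), [([250.39999389648438, 177.39999389648438], 17.4, [0.4649, -0.3338, 0.07]), ([249.89999389648438, 166.39999389648438], 20.7, [0.4615, -0.3239, 0.07]), ([243.89999389648438, 179.39999389648438], 20.7, [0.4596, -0.3374, 0.07]), ([247.89999389648438, 184.89999389648438], 18.5, [0.4647, -0.3415, 0.07])], 'r', np.float64(18.4))
[-0.00155643 -0.00026048]
150 66
```

Call:
carry_out([
  [[-0.002,0.001,-0.04,0],[0,0,-0.04,0],[0,0,-0.04,0],[0,0,-0.03,0],[0,0,-0.006,0],[0,0,0,0],[0,0,0,0]],
])

```text
t: 25.05
tcp_pos: [0.4661, -0.3375, 0.0128]
orientation: [0.002, 0.598, 0.802, 0.0]
wrist_force: [0.5, -0.2, 0.8]
gripper_width: 0.998
grasp_force: 0.0
```

Call:
carry_out([
  [[0,0,0,0],[0,0,0,0],[0,0,0,0],[0,0,0,0],[0,0,0,0],[0,0,0,0],[0,0,0,0],[0,0,0,0],[0,0,0,0],[0,0,0,0]],
], claw=255, grip_force=30)

```text
t: 26.05
tcp_pos: [0.4643, -0.3366, 0.0103]
orientation: [0.0, 0.598, 0.802, 0.0]
wrist_force: [-0.5, -0.2, 0.2]
gripper_width: 0.382
grasp_force: 30.0
```

```bash
python3 - <<'E'
from h import *
st();m,im=snap('wrist','w16')
print(cap(im,m,bot.state()['tcp_pos'],.07))
E
```

```text
26.05 tcp [ 0.4643 -0.3366  0.0103] yaw_y 16.6 w 0.382 F [-0.5 -0.2  0.2] g 30.0 q [ 0.95  0.34 -0.43  1.82  0.16  1.01  0.74]
(array([251.3, 252. ]), [([253.39999389648438, 212.39999389648438], 37.5, [0.4596, -0.3174, 0.07]), ([252.89999389648438, 234.39999389648438], 43.5, [0.4625, -0.3278, 0.07]), ([253.89999389648438, 245.39999389648438], 39.0, [0.4645, -0.333, 0.07]), ([253.39999389648438, 257.8999938964844], 29.6, [0.4661, -0.3393, 0.07])], 'r', np.float64(38.7))
```

Call:
carry_out([
  [[0,0,0.03,0],[0,0,0.045,0],[0,0,0.045,0],[0.01,0.04,0,-0.13],[0.01,0.045,0,-0.13],[0.01,0.045,0,-0.13],[0.01,0.045,0,-0.13],[0.01,0.045,0,0],[0.01,0.045,0,0],[0,0,0,0],[0,0,0,0]],
])

```text
t: 27.2
tcp_pos: [0.5242, -0.0702, 0.1302]
orientation: [0.0, 0.747, 0.665, -0.0]
wrist_force: [-0.3, -0.6, 0.1]
gripper_width: 0.385
grasp_force: 30.0
```

Call:
carry_out([
  [[0.01,0.04,0,0],[0.01,0.04,0,0],[0,0.03,0,0],[0,0,0,0],[0,0,0,0],[0,0,0,0]],
])

```text
t: 27.8
tcp_pos: [0.5443, 0.0356, 0.1301]
orientation: [0.001, 0.749, 0.663, -0.001]
wrist_force: [-0.3, 0.2, -1.0]
gripper_width: 0.385
grasp_force: 30.0
```

```bash
python3 - <<'E'
from h import *
st();s=bot.state()['tcp_pos'];print(np.array([.549,.051])-s[:2])
E
```

```text
27.8 tcp [0.5443 0.0356 0.1301] yaw_y -7.0 w 0.385 F [-0.3  0.2 -1. ] g 30.0 q [ 0.5   0.19 -0.69  1.76  0.13  1.23 -0.34]
[0.00472939 0.01543505]
```

Call:
carry_out([
  [[0.005,0.015,0,0],[0,0,-0.03,0],[0,0,-0.03,0],[0,0,0,0],[0,0,0,0],[0,0,0,0]],
])

```text
t: 28.4
tcp_pos: [0.5507, 0.0526, 0.0721]
orientation: [0.001, 0.748, 0.663, 0.001]
wrist_force: [-0.7, 0.5, -1.7]
gripper_width: 0.381
grasp_force: 30.0
```

Need to come down to about 0.0255.

Call:
carry_out([
  [[-0.001,-0.001,-0.02,0],[0,0,-0.02,0],[0,0,-0.006,0],[0,0,0,0],[0,0,0,0],[0,0,0,0]],
])

```text
t: 29.0
tcp_pos: [0.5492, 0.0523, 0.0254]
orientation: [0.001, 0.748, 0.664, 0.001]
wrist_force: [0.1, -0.0, -1.4]
gripper_width: 0.381
grasp_force: 30.0
```

Call:
carry_out([
  [[0,0,-0.0015,0],[0,0,0,0],[0,0,0,0]],
])

```text
t: 29.3
tcp_pos: [0.5492, 0.0523, 0.0251]
orientation: [0.001, 0.748, 0.664, 0.0]
wrist_force: [-3.8, -1.1, 10.4]
gripper_width: 0.384
grasp_force: 30.0
```

Call:
carry_out([
  [[0,0,0,0],[0,0,0,0],[0,0,0,0],[0,0,0,0],[0,0,0.03,0],[0,0,0.045,0],[0,0,0.045,0],[0,0,0.045,0],[0,-0.04,0.03,0],[0,-0.04,0.03,0],[0,0,0,0],[0,0,0,0]],
], claw=0)

```text
t: 30.5
tcp_pos: [0.5487, -0.0288, 0.2483]
orientation: [0.001, 0.749, 0.663, 0.0]
wrist_force: [0.2, 1.1, 0.4]
gripper_width: 1.001
grasp_force: 0.0
```

```bash
python3 - <<'E'
from h import *
st();m,im=snap('wrist','w17')
for P in([.549,.052],[.454,.199]):print(cap(im,m,P,.085))
t,i=snap('top','top17')
c=np.zeros((560,790,3),np.uint8);c[:384,:512]=im;c[:440,515:790]=cv2.resize(i[150:250,170:250],(275,440)) if 0 else cv2.resize(i[150:238,175:230],(275,440),interpolation=cv2.INTER_CUBIC)
cv2.imwrite('pics/c12.png',c);print(w2px(m,[[.4527,.1995,.015],[.549,.051,.015],[.5626,.1645,.03]]).round())
E
```

```text
30.5 tcp [ 0.5487 -0.0288  0.2483] yaw_y -7.0 w 1.001 F [0.2 1.1 0.4] g 0.0 q [ 0.6   0.12 -0.65  1.58  0.07  1.46 -0.18]
(array([243.2,  95.9]), [([244.39999389648438, 95.4000015258789], 12.4, [0.5504, 0.0523, 0.085]), ([248.89999389648438, 112.9000015258789], 15.9, [0.5529, 0.0335, 0.085]), ([251.89999389648438, 85.9000015258789], 17.1, [0.5596, 0.061, 0.085]), ([240.89999389648438, 114.4000015258789], 14.3, [0.544, 0.033, 0.085])], 'r', np.float64(15.1))
(array([127.28292478, -47.31538543]), None)
[[148. -20.]
 [245.  99.]
 [244.  -4.]]
```

View pics/c12.png

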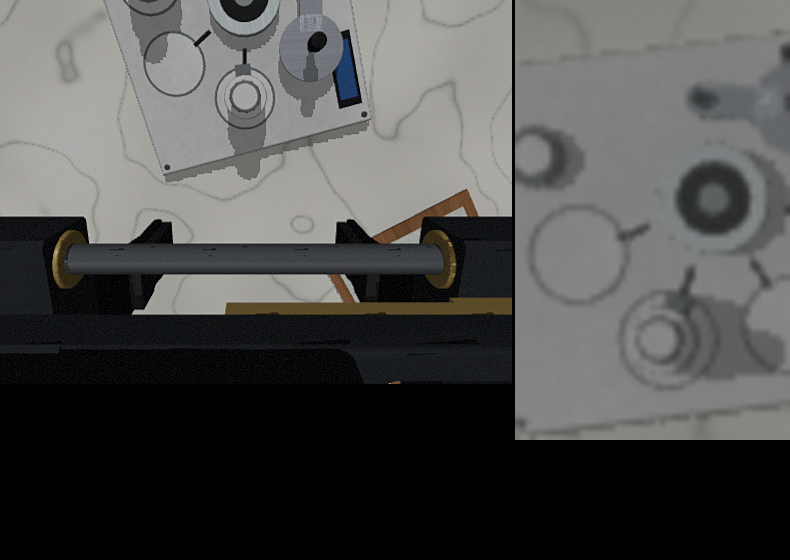

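Call:
carry_out([
  [[0.004,0.035,0,0],[0.004,0.035,0,0],[0.004,0.035,0,0],[0.004,0.035,0,0],[0.004,0.035,0,0],[0.004,0.035,0,0],[0.005,0.035,0,0],[0.005,0.035,0,0],[0.005,0.035,0,0],[0,0,0,0],[0,0,0,0],[0,0,0,0]],
], claw=255)

```text
t: 31.8
tcp_pos: [0.587, 0.2867, 0.2471]
orientation: [0.001, 0.748, 0.664, -0.001]
wrist_force: [-0.5, -0.6, 0.7]
gripper_width: 0.033
grasp_force: 0.0
```

```bash
python3 - <<'E'
from h import *
st();s=bot.state()['tcp_pos'];print(np.array([.5928,.3052])-s[:2])
m=bot.camera_model('top');i=bot.camera('top')[:,:,::-1];p=cv2.imread('pics/top17.png')
for P in([.549,.052],[.454,.199],[.633,.098]):
    u=w2px(m,P+[.05])[0].astype(int);d=abs(i.astype(int)-p)[u[1]-12:u[1]+12,u[0]-12:u[0]+12].max(2);print((d>30).sum())
E
```

```text
31.8 tcp [0.587  0.2867 0.2471] yaw_y -6.8 w 0.033 F [-0.5 -0.6  0.7] g 0.0 q [ 0.08  0.41 -0.8   1.32  0.29  1.53 -0.81]
[0.00578956 0.01852313]
123
402
0
```

Call:
carry_out([
  [[0.006,0.018,0,0],[0,0,-0.045,0],[0,0,-0.045,0],[0,0,-0.045,0],[0,0,-0.045,0],[0,0,-0.03,0],[0,0,0,0],[0,0,0,0],[0,0,0,0]],
])

```text
t: 32.75
tcp_pos: [0.5951, 0.3059, 0.0408]
orientation: [0.001, 0.748, 0.663, 0.002]
wrist_force: [0.9, -0.4, -0.9]
gripper_width: 0.004
grasp_force: 0.0
```

```bash
python3 - <<'E'
from h import *
st();s=bot.state()['tcp_pos'];print(np.array([.5928,.3052])-s[:2])
m,i=snap('scene','s20')
g=cv2.cvtColor(i,cv2.COLOR_BGR2GRAY)
for P in([.5504,.0523],[.454,.199]):
    for z in(.085,.078,.07,.05,.03):
        u=w2px(m,P+[z])[0];x,y=u.round().astype(int);print(z,u.round(1),g[y,x-6:x+7].tolist())
E
```

```text
32.75 tcp [0.5951 0.3059 0.0408] yaw_y -6.9 w 0.004 F [ 0.9 -0.4 -0.9] g 0.0 q [ 0.03  0.57 -0.74  1.54  0.4   1.19 -0.91]
[-0.00234263 -0.00072014]
0.085 [269.7 195.9] [40, 91, 136, 132, 129, 128, 129, 130, 137, 97, 46, 128, 120]
0.078 [269.7 197.8] [26, 42, 56, 73, 80, 80, 80, 73, 65, 46, 33, 70, 57]
0.07 [269.7 199.9] [31, 47, 41, 48, 52, 48, 51, 53, 51, 51, 35, 108, 47]
0.05 [269.7 205.1] [139, 130, 122, 94, 92, 95, 92, 120, 119, 120, 136, 129, 104]
0.03 [269.7 210.1] [100, 102, 109, 112, 115, 116, 117, 119, 118, 116, 111, 104, 89]
0.085 [278.  169.1] [166, 72, 179, 222, 215, 214, 215, 222, 178, 82, 159, 183, 173]
0.078 [277.9 170.8] [127, 26, 39, 46, 68, 70, 70, 53, 52, 32, 167, 211, 202]
0.07 [277.9 172.8] [133, 34, 41, 48, 49, 56, 52, 49, 44, 35, 181, 213, 199]
0.05 [277.9 177.6] [98, 111, 124, 131, 137, 136, 169, 196, 171, 142, 136, 105, 188]
0.03 [277.8 182.4] [96, 101, 106, 111, 116, 125, 76, 29, 59, 38, 37, 5, 36]
```

Call:
carry_out([
  [[-0.002,0,-0.03,0],[0,0,-0.012,0],[0,0,-0.005,0],[0,0,-0.005,0],[0,0,0,0],[0,0,0,0],[0,0,0,0]],
])

```text
t: 33.5
tcp_pos: [0.5915, 0.3051, -0.0085]
orientation: [0.002, 0.748, 0.664, -0.001]
wrist_force: [-9.7, -6.8, 23.7]
gripper_width: 0.003
grasp_force: 12.0
```

Call:
carry_out([
  [[0,0,0.02,0],[0,0,0.045,0],[0,0,0.045,0],[0,0,0.045,0],[0.005,-0.03,0,-0.185],[0.008,-0.035,0,-0.185],[0.008,-0.035,0,-0.185],[0.008,-0.035,0,-0.185],[0.008,-0.035,0,0],[0.008,-0.035,0,0],[0,0,0,0],[0,0,0,0]],
], claw=110)

```text
t: 34.7
tcp_pos: [0.637, 0.0992, 0.1419]
orientation: [0.001, 0.907, 0.421, 0.0]
wrist_force: [-0.5, 0.8, -0.2]
gripper_width: 0.567
grasp_force: 0.0
```

```bash
python3 - <<'E'
from h import *
st()
m=np.load('pics/w17.npy',allow_pickle=True).item();k=px2w(m,(317.5,40),.081)[0];print('knob w17',k)
m,im=snap('wrist','w21');s=bot.state()['tcp_pos'];print(k[:2]-s[:2]);u=w2px(m,k)[0];print(u)
g=im.max(2);x,y=u.round().astype(int);b=(g[y-40:y+40,x-40:x+40]<70).astype(np.uint8)
n,l,st_,c=cv2.connectedComponentsWithStats(b);print([(int(st_[q,4]),(c[q]+[x-40,y-40]).round(1).tolist(),px2w(m,c[q]+[x-40,y-40],.081)[0].round(4).tolist()) for q in range(1,n) if st_[q,4]>20])
E
```

```text
34.7 tcp [0.637  0.0992 0.1419] yaw_y -40.3 w 0.567 F [-0.5  0.8 -0.2] g 0.0 q [ 0.29  0.4  -0.63  1.5   0.24  1.32 -1.06]
knob w17 [0.633605   0.09849276 0.081     ]
[-0.00286555 -0.00267308]
[249.2258163  195.43809265]
[(417, [250.2, 191.6], [0.6364, 0.1005, 0.081])]
```

Call:
carry_out([
  [[-0.001,0,-0.04,0],[0,0,-0.04,0],[0,0,-0.03,0],[0,0,-0.016,0],[0,0,0,0],[0,0,0,0]],
])

```text
t: 35.35
tcp_pos: [0.6362, 0.1017, 0.0163]
orientation: [0.0, 0.906, 0.422, 0.001]
wrist_force: [-0.3, 0.1, 0.3]
gripper_width: 0.566
grasp_force: 0.0
```

Call:
carry_out([
  [[0,0,0,0],[0,0,0,0],[0,0,0,0],[0,0,0,0],[0,0,0,0],[0,0,0,0],[0,0,0,0]],
], claw=255, grip_force=10)

```text
t: 36.05
tcp_pos: [0.6354, 0.1006, 0.0152]
orientation: [0.0, 0.907, 0.422, -0.0]
wrist_force: [-1.1, -0.0, 1.6]
gripper_width: 0.201
grasp_force: 10.0
```

Call:
carry_out([
  [[-0.0115,0.002,0,0],[-0.011,0.0035,0,0],[-0.0105,0.005,0,0],[-0.0095,0.0065,0,0],[-0.0085,0.008,0,0],[0,0,0,0],[0,0,0,0]],
])

```text
t: 36.75
tcp_pos: [0.5821, 0.1262, 0.0147]
orientation: [-0.0, 0.906, 0.423, -0.002]
wrist_force: [-5.0, -2.3, 5.1]
gripper_width: 0.202
grasp_force: 10.0
```

Call:
carry_out([
  [[-0.007,0.009,0,0],[-0.006,0.01,0,0],[-0.004,0.0105,0,0],[-0.003,0.011,0,0],[0,0,0,0],[0,0,0,0],[0,0,0,0]],
])

```text
t: 37.45
tcp_pos: [0.5636, 0.1675, 0.0147]
orientation: [-0.001, 0.906, 0.422, -0.0]
wrist_force: [-0.9, 1.7, -1.1]
gripper_width: 0.205
grasp_force: 10.0
```

Call:
carry_out([
  [[0,0.004,0,0],[0,0,0,0],[0,0,0,0]],
])

```text
t: 37.75
tcp_pos: [0.5633, 0.1691, 0.0146]
orientation: [0.0, 0.907, 0.421, -0.001]
wrist_force: [-5.1, -2.6, 1.0]
gripper_width: 0.204
grasp_force: 10.0
```

Force rises against the stop: home. Release, lift, and check.

Call:
carry_out([
  [[0,0,0,0],[0,0,0,0],[0,0,0,0],[0,0,0.03,0],[0,0,0.045,0],[0,0,0.045,0],[0,0,0.045,0],[-0.02,0,0.03,0],[-0.03,0,0.03,0],[-0.03,0,0,0],[0,0,0,0],[0,0,0,0]],
], claw=130)

```text
t: 38.95
tcp_pos: [0.4848, 0.1697, 0.2405]
orientation: [0.001, 0.907, 0.422, 0.001]
wrist_force: [0.9, 0.3, 0.5]
gripper_width: 0.484
grasp_force: 0.0
```

```bash
python3 - <<'E'
from h import *
st();m,i=snap('scene','s22');g=cv2.cvtColor(i,cv2.COLOR_BGR2GRAY)
m0,i0=m,cv2.imread('pics/scene0.png')
d=abs(i.astype(int)-i0).max(2)
u=w2px(m,[.5626,.1645,.07])[0].astype(int);print('knob diff',(d[u[1]-6:u[1]+7,u[0]-5:u[0]+6]>40).sum())
for P in([.5504,.0523],[.454,.199]):
    for z in(.085,.075):
        x,y=w2px(m,P+[z])[0].round().astype(int);print(z,g[y,x-7:x+8].tolist())
w,im=snap('wrist','w22')
for P in([.5504,.0523],[.454,.199]):print(cap(im,w,P,.085))
for P in([.5626,.1645],[.5652,.1531]):
    k=P+[.081];u=w2px(w,k)[0];print(u)
x,y=w2px(w,[.5626,.1645,.075])[0].round().astype(int);b=(im.max(2)[y-30:y+30,x-30:x+30]<70).astype(np.uint8)
n,l,s,c=cv2.connectedComponentsWithStats(b);print([(int(s[q,4]),px2w(w,c[q]+[x-30,y-30],.081)[0].round(4).tolist()) for q in range(1,n) if s[q,4]>20])
E
```

```text
38.95 tcp [0.4848 0.1697 0.2405] yaw_y -40.1 w 0.484 F [0.9 0.3 0.5] g 0.0 q [ 0.31  0.04 -0.71  1.67  0.03  1.44 -1.11]
knob diff 24
0.085 [209, 47, 155, 213, 203, 200, 200, 201, 202, 212, 155, 82, 201, 188, 187]
0.075 [219, 21, 39, 38, 47, 49, 46, 45, 47, 46, 49, 44, 80, 41, 95]
0.085 [209, 158, 68, 171, 215, 208, 206, 209, 214, 170, 77, 152, 177, 167, 196]
0.075 [216, 125, 29, 42, 41, 39, 49, 44, 45, 44, 36, 170, 203, 196, 193]
(array([360.8, 211.8]), [([362.3999938964844, 214.39999389648438], 13.0, [0.5499, 0.0485, 0.085]), ([332.8999938964844, 202.39999389648438], 17.4, [0.5325, 0.0821, 0.085]), ([355.3999938964844, 201.89999389648438], 15.7, [0.5526, 0.066, 0.085]), ([353.8999938964844, 187.39999389648438], 15.2, [0.5613, 0.0809, 0.085])], 'r', np.float64(15.5))
(array([213.6, 169.1]), [([211.39999389648438, 170.39999389648438], 11.8, [0.4512, 0.1995, 0.085]), ([215.89999389648438, 163.89999389648438], 17.4, [0.4599, 0.2017, 0.085]), ([228.39999389648438, 167.39999389648438], 17.4, [0.4679, 0.1898, 0.085]), ([229.39999389648438, 150.89999389648438], 15.2, [0.4809, 0.2029, 0.085])], 'r', np.float64(15.5))
[309.02063536 129.07228422]
[317.24341008 135.57533896]
[(234, [0.5617, 0.1671, 0.081])]
```

```bash
python3 - <<'E'
from h import *
for f in('scene0','s22'):
    g=cv2.imread(f'pics/{f}.png').max(2)[180:197,288:304]; 
    w=np.clip(80-g.astype(float),0,None);ys,xs=np.mgrid[180:197,288:304];print(f,(w*xs).sum()/w.sum(),(w*ys).sum()/w.sum(),w.sum())
m=bot.camera_model('scene');print(w2px(m,[[.5626,.1645,.07],[.5637,.1587,.07]]))
E
```

```text
scene0 294.65858854860187 189.07962716378162 3755.0
s22 295.1994673768309 188.60559254327563 3755.0
[[295.29368693 187.4151604 ]
 [294.4354291  188.21540006]]
```

```bash
python3 -c "
from rig import bot
print(bot.finish_job())"
```

```text
the job is handed in; nothing more can be done
None
```

The job is handed in and the judge's verdict was not shown: I found two bottles and stood both upright on pads with their blocks at the lines, pressed and released the button, and swung the cover home. The camera checks and forces I could read agree with this, and the cap box, rack and jar were never approached.

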